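# Take the cap off the slip pump's outlet

## Task

The orange cap on the slip pump's grey manifold is hidden under an upside-down white cup: lift the cup off and set it down gently, still rim-down, wholly on the round plaster bat. Then take the orange cap off; nobody remembers whether its port has a right-hand or a left-hand thread, so try turning it one way and, if it stops almost at once, turn it the other way, about a fifth of a turn, until it can be lifted straight up. Finish while holding the cap still and upright in the gripper, at least 10 cm clear above the manifold, leaving the cup on the bat, the blue cap shut and everything else where it stands.

Things in the scene. Friction and masses are not known exactly. Their poses are not given: they have to be found in the camera images.
- manifold: grey steel block, fixed, 110 (x) x 230 (y) x 70 mm high, on a dark foot plate 130 x 250 x 12 mm; origin at the centre of its underside on the table, z up. On its flat top stand two ports at x = 0, y = +65 and -65 mm, each closed by a cap. One has a right-hand, the other a left-hand thread; which is which changes and cannot be seen.
- orange_cap: orange screw cap, 100 g, on one of the two ports, at first under the cup; origin on its axis at its underside (70 mm above the table when shut), z up. Skirt 44 mm diameter to z = 25 mm, round grip 36 mm diameter from there to 46 mm. Shut, its x axis is along the manifold's within 0.1 rad. It does not rise while turning; before it is free the lugs hold it down with 2 mm play; lift 20 mm to clear.
- orange_cap_mark (a point): end of the white pointer line on the orange cap's top, 18 mm from its axis along its +x, 46 mm above its underside. Turned the wrong way the cap stops dead within 16 degrees (fingers gripping with 20 to 40 N then slip round it); the right way it turns easily and is free to lift at 60 to 98 degrees from shut (aim for 78), stopping again near 103.
- blue_cap: the same cap in blue, on the other port; leave it alone. Origin on its axis at its underside
- blue_cap_mark (a point): outer end of the white pointer line on the blue cap's top, 18 mm from its axis, 46 mm above its underside
- cup: white cup, no handle, upside down over the orange cap, standing on the manifold's top, 180 g, 78 mm high; origin at the centre of its rim (its underside here), z up. Outer diameter 62 mm at the rim (z = 0), 57 mm at z = 43, 53 mm at the closed end on top (z = 78); wall 3.5 mm. The cap inside reaches 46 mm up from the rim plane with 3 mm or more of room around it.
- bat: round plaster bat, fixed, white, 160 mm diameter, 20 mm thick; origin at the centre of its underside on the table
- glaze_jar: amber glass jar with black lid, 52 mm diameter, 75 mm high, behind the manifold; bystander, origin at the centre of its underside
- brush: brush lying in front of the manifold, bystander; origin under its middle
- bowl: terracotta bowl, 100 mm diameter, 45 mm high, behind the bat; bystander, origin at the centre of its underside
- mug: white mug with handle, 72 mm diameter, 85 mm high, to the left; bystander, origin at the centre of its underside
- blue_jar: blue ceramic jar with white lid, 68 mm diameter, 100 mm high, to the right; bystander, origin at the centre of its underside
- rib: flat wooden potter's rib 90 x 50 x 8 mm in front of the bat; bystander, origin at the centre of its underside
Mind the look-alikes: they are no part of the job. What is shaped like the cup but purple or yellow is not meant.

How it is judged:
On the way, in this order (a step that is already met when the one before it is completed fails the run):
1. the cup stands rim-down on the bat, let go, and the orange cap is still on its port (horizontal distance between cup and bat below 0.05 m and height (world z) of cup between 0.015 and 0.025 m and angle between cup's own z axis and vertical below 0.1 rad and linear speed of cup below 0.02 m/s and contact force between the fingers and cup below 0.1 N and contact force between cup and bat above 0.5 N and height (world z) of orange_cap below 0.08 m and distance of orange_cap from where it was at the start of the episode below 0.02 m), for 0.2 s.
2. the orange cap is lifted straight off its port in the fingers (z of orange_cap in the frame of manifold above 0.1 m and contact force between the fingers and orange_cap above 1 N), for 0.2 s.
At the end, for the whole second after the job is handed in: Orange cap held still (<30 mm/s), within 20 deg of upright, gripped with over 2 N, underside over 160 mm above the table, touching only the gripper; cup released, rim-down on the bat within 50 mm of its centre; blue cap shut, its mark within 12 mm of its start (horizontal distance between cup and bat below 0.05 m and height (world z) of cup between 0.015 and 0.025 m and angle between cup's own z axis and vertical below 0.1 rad and contact force between the fingers and cup below 0.1 N and height (world z) of orange_cap above 0.16 m and angle between orange_cap's own z axis and vertical below 0.35 rad and linear speed of orange_cap below 0.03 m/s and contact force between the fingers and orange_cap above 2 N and contact force between orange_cap and manifold below 0.05 N and contact force between orange_cap and cup below 0.05 N and contact force between orange_cap and blue_cap below 0.05 N and contact force between orange_cap and bat below 0.05 N and distance of blue_cap_mark from where it was at the start of the episode below 0.012 m); the arm keeps its last pose, push and grip.
It fails at once if the blue cap is turned or moved (distance of blue_cap_mark from where it was at the start of the episode above 0.012 m).
It fails at once if a bystander is pushed more than 30 mm or tipped (distance of any of glaze_jar, brush, bowl, mug, blue_jar, rib from where it was at the start of the episode above 0.03 m or angle between any of glaze_jar, bowl, mug, blue_jar's own z axis and vertical above 0.5 rad).
It fails at once if the cup is tipped over (angle between cup's own z axis and vertical above 0.7 rad).
It fails at once if the cup is dropped or banged down (contact force between cup and bat above 60 N or (contact force between the fingers and cup below 0.05 N and linear speed of cup above 0.6 m/s)).
It also fails if it takes over 58 s, if anything falls off the work surface, if the arm or the gripper's body presses on something with over 40 N, if the wrist force passes 120 N, or if a joint passes its speed limit or range.

## Robot

A 7-joint arm with a two-finger parallel gripper is mounted at the origin on the work surface. World frame = base frame: x ahead of the robot, y to its left, z up, the work surface at z = 0. Lengths are in m, angles in rad, forces in N, time in s.
With the tool pointing down it reaches from about 0.425 to 0.875 m from the base axis. Payload 4.7 kg.
Tool frame: the origin (TCP) lies on the centre line of the jaws, within the pads' length; the fingertips stand 8 mm ahead of it and the grasp point (between the pads) lies 11 mm behind it; z points along the fingers, y is the direction in which the jaws open and shut (so a half turn about z gives the same grasp; the last joint's range is limited). The gripper opens to 87 mm and grips with 3 to 60 N. Pads are 19 mm wide; open, the fingers measure 117 mm over their backs; the gripper's body (75 mm by 190 mm) begins 51 mm behind the grasp point.
Start: joints at [1.125, 0.321, -0.07, 1.45, 0.023, 1.371, -0.057], TCP at [0.288, -0.583, 0.209] pointing down, gripper open.
Joint ranges: [-2.86, 2.86], [-0.3, 2.09], [-1.38, 1.24], [0.06, 2.45], [-1.56, 4.7], [0.09, 2.05], [-2.69, 2.69]. Speed limits (rad/s): [2.57, 2.57, 3.14, 3.14, 3.14, 3.14, 3.14].

## Interface

Orientations are given as a rotation vector (axis times angle).
In Python, from bench import ctrl, cams, workorder gives the robot as it stands. The module is installed in compiled form; this text tells all that it offers.
- The arm moves only by the tool carry_out, never from a script. Its argument "rows" is a list of rows, each an object with "offset": the shift along the tool's x, y, z in m, a list of three; "rot": the turn, a rotation vector about the tool's x, y, z in degrees, a list of three; "gripper": the opening, from 0 (shut) to 1 (fully open). In form: [{"offset": [dx, dy, dz], "rot": [rx, ry, rz], "gripper": gripper}, ...]. A call has 1 to 10 rows; each row shifts and turns the commanded pose from where the row before left it, along the tool's axes as they then stand; what a row does not reach is not made up. A row lasts 1/8 s, in which the tool goes at most 62.5 mm and 10.7 degrees, less where a joint would pass 70% of its speed; a pose out of reach is approached as far as the arm can. A call is refused whole if a number of a shift passes 0.0625 or a number of a turn 10.7, either way. A call with a gripper value outside its range is refused whole. The fingers move at their own pace and stop on an object; "grip_force" is the grip in N (left out, the last holds). Time passes only in rows, so rows that do not move let the fingers close. It gives the time, the measured TCP pose, the force and the opening at its end, in the units of the state.
- ctrl.get_state(): the state, without advancing time (a new reading comes with each control period).
- cams.get_image(name): name is "scene" or "top" or "wrist"; returns a dict with "img" (400x640x3 uint8, red, green, blue), "vfov" (degrees; the focal length in pixels is half the picture's height over the tangent of half this angle, whatever the lens; pixels are square), "cx", "cy" (the principal point, pixels), "R" (3x3) and "t" (3): a world point X has camera coordinates R X + t. Camera axes: x right, y down, z forward; pixel columns grow to the right and rows downward; lengths in m; the calibration is good to about 2 mm. The wrist camera is an equidistant fisheye: a pixel r from the principal point sees the ray r / f radians off the axis. A picture is of the moment at which its call begins. There is no depth.
- workorder.close_job(): hands the job in, once; it reports no verdict.
The state is a dict: "time": time; "joint_positions": joint angles; "qd": joint speeds; "joint_torque": joint torques, N m; "position": TCP position; "tool_rot": TCP orientation; "ft_force": force on the tool from outside, world axes, zero at the start; "torque": the same for the moment, N m; "grip_width": opening from 0.0 (shut) to 1.0 (fully open).
Only numpy, scipy, OpenCV 4.12 (cv2) and the standard library are available. Lean on these libraries where they do the work, as an engineer would, in place of code of your own. Each camera call takes 0.05 s, during which the arm holds its last target.

## Working session

There is one attempt and no reset: what is moved stays moved. The work goes in short steps, Python scripts to look and compute and a tool call to move; the robot and the scene stay as the last step left them, time stands still between calls to the robot, and variables do not carry over. Pictures are saved under pics/ and viewed, and the job is handed in when it is done.

Besides the shell and the picture viewer there is one more tool, called after "Call:" in YAML: its name, and indented under it one key for each argument. carry_out: Moves the arm, as the interface text tells. Its arguments: {"type":"object","properties":{"rows":{"type":"array"},"grip_force":{"type":"number"}},"required":["rows"]}

```bash
mkdir -p pics
python3 - <<'E'
from bench import ctrl,cams
import cv2
for n in("scene","top","wrist"):
    d=cams.get_image(n); cv2.imwrite(f"pics/{n}0.png",d["img"][:,:,::-1]); print(n,d["vfov"],d["cx"],d["cy"],d["R"],d["t"])
print(ctrl.get_state())
E
```

```text
scene 53.24013902712251 326.5395763748152 201.04650106217102 [[-0.71759993  0.69637985 -0.01026836]
 [ 0.46809801  0.47134007 -0.74747762]
 [-0.51568846 -0.54119649 -0.66420763]] [ 0.39953612 -0.20129616  1.4505068 ]
top 47.632105906292665 317.36287587675014 191.06515248672258 [[-0.02831657 -0.99955634  0.00923513]
 [-0.99639945  0.02748612 -0.08020376]
 [ 0.07991434 -0.01147298 -0.99673571]] [0.00364168 0.54903491 1.3354297 ]
wrist 65.70646984690485 320.7398531098291 194.26998299464404 [[ 0.44461579 -0.89571945 -0.00186153]
 [-0.86855441 -0.43163774  0.24352023]
 [-0.21892931 -0.1066561  -0.96989403]] [-0.64915284 -0.02974306  0.38931407]
{'time': 0.15, 'joint_positions': array([ 1.12510402,  0.32168337, -0.07010208,  1.45138308,  0.02259293,
        1.37078994, -0.0568743 ]), 'qd': array([ 0.00015893, -0.00338832,  0.00033363, -0.00427075, -0.00070676,
       -0.000312  , -0.00150574]), 'joint_torque': array([-5.75823706e-04, -4.91791642e+01, -4.04903283e-01, -3.12876964e+01,
       -6.40029134e-02,  4.04168491e-02,  1.28842689e-04]), 'position': array([ 0.28822367, -0.58212241,  0.20799887]), 'tool_rot': array([-3.05753193e+00, -7.15670464e-01,  6.38440319e-04]), 'ft_force': array([ 0.02190925, -0.42405789,  0.23378856]), 'torque': array([-0.00189374, -0.0021733 ,  0.00330976]), 'grip_width': 1.0012074206122101}
```

View pics/scene0.png

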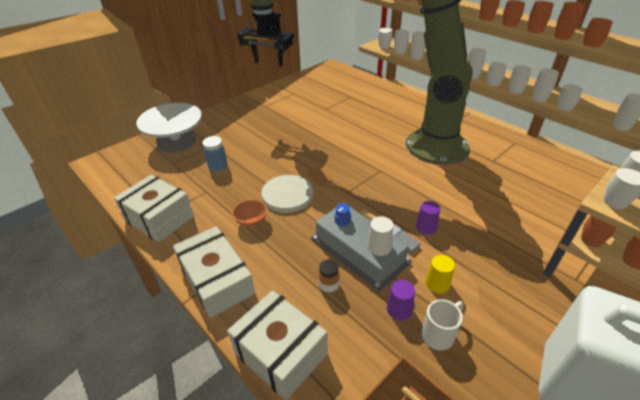

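View pics/top0.png

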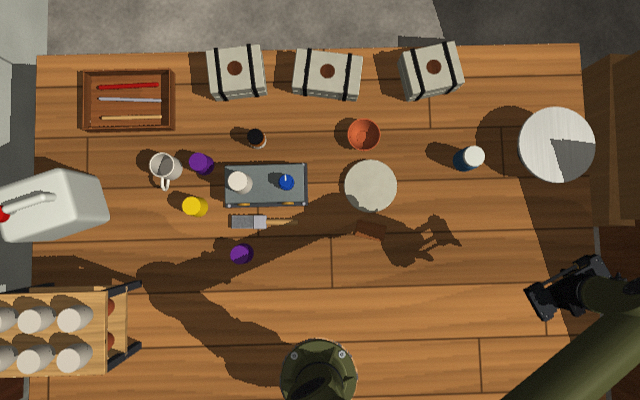

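View pics/wrist0.png

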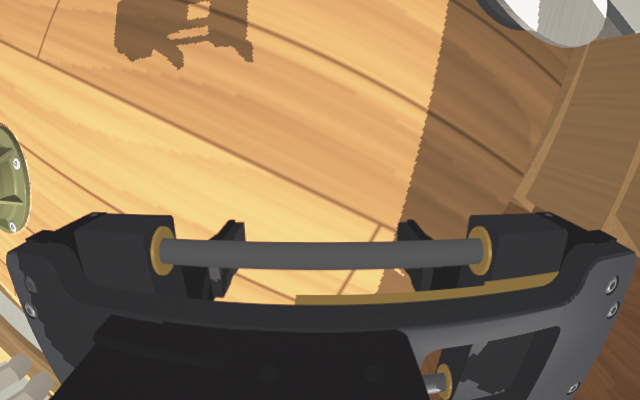

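Top view: the only white cup is on the manifold at (240,181) with the blue cap at (286,182). The look-alikes are purple at (201,162) and (242,253), yellow at (194,206), and the white mug with a handle at (165,167). The bat is at (371,186). I'll confirm this in an enlarged crop and measure.

```bash
cat > h.py <<'E'
import numpy as np,cv2
from bench import ctrl,cams
from scipy.spatial.transform import Rotation as Ro
def get(n,save=None):
    d=cams.get_image(n); d["n"]=n
    d["f"]=200/np.tan(np.radians(d["vfov"])/2)
    if save: cv2.imwrite(f"pics/{save}.png",d["img"][:,:,::-1])
    return d
def ray(d,u,v):
    x,y=(u-d["cx"])/d["f"],(v-d["cy"])/d["f"]
    if d["n"]=="wrist":
        r=np.hypot(x,y); s=np.sin(r)/max(r,1e-9); c=np.array([x*s,y*s,np.cos(r)])
    else: c=np.array([x,y,1.])
    R=np.array(d["R"]);t=np.array(d["t"])
    return -R.T@t, R.T@c/np.linalg.norm(c)
def plane(d,u,v,z):
    o,w=ray(d,u,v); return o+w*(z-o[2])/w[2]
def proj(d,X):
    c=np.array(d["R"])@X+np.array(d["t"])
    if d["n"]=="wrist":
        r=np.hypot(c[0],c[1]);th=np.arctan2(r,c[2]); return np.array([d["cx"],d["cy"]])+d["f"]*th*c[:2]/max(r,1e-9)
    return np.array([d["cx"],d["cy"]])+d["f"]*c[:2]/c[2]
def two(d1,p1,d2,p2):
    o1,w1=ray(d1,*p1);o2,w2=ray(d2,*p2)
    A=np.stack([w1,-w2],1);s=np.linalg.lstsq(A,o2-o1,rcond=None)[0]
    a,b=o1+s[0]*w1,o2+s[1]*w2
    return (a+b)/2,np.linalg.norm(a-b)
E
python3 - <<'E'
from h import *
t=get("top");s=get("scene")
def crop(d,x0,y0,x1,y1,k,name): cv2.imwrite(f"pics/{name}.png",cv2.resize(d["img"][y0:y1,x0:x1,::-1],None,fx=k,fy=k,interpolation=cv2.INTER_CUBIC))
crop(t,210,140,410,225,4,"tc1"); crop(s,300,190,460,310,5,"sc1")
hsv=cv2.cvtColor(t["img"],cv2.COLOR_RGB2HSV)
white=((hsv[...,1]<45)&(hsv[...,2]>130)).astype(np.uint8)
n,l,st,c=cv2.connectedComponentsWithStats(white)
for i in range(1,n):
    x,y,w,h,a=st[i]
    if a>60 and 140<x<400 and 140<y<230: print("white",st[i],c[i],plane(t,*c[i],0.02))
blue=((hsv[...,0]>105)&(hsv[...,0]<130)&(hsv[...,1]>150)).astype(np.uint8)
n,l,st,c=cv2.connectedComponentsWithStats(blue)
for i in range(1,n):
    if st[i][4]>40: print("blue",st[i],c[i],plane(t,*c[i],0.11))
for p in [(225,164),(307,164),(307,206),(224,206)]: print(t["img"][p[1],p[0]],plane(t,*p,0.07))
E
```

```text
white [150 153  32  38 484] [165.03099174 168.59710744] [0.62936219 0.44365119 0.02      ]
white [ 344  160   53   51 1975] [370.95240506 184.45518987] [ 0.5645751  -0.17339051  0.02      ]
white [228 171  25  23 420] [239.9547619 181.8      ] [0.58336963 0.2196708  0.02      ]
white [254 216  13  13 161] [259.70186335 222.00621118] [0.4613451  0.16269118 0.02      ]
blue [278 175  16  15 172] [285.93604651 182.25      ] [0.56908407 0.07668729 0.11      ]
[49 31 19] [0.63111764 0.25420651 0.07      ]
[116  80  49] [0.62469823 0.01668945 0.07      ]
[66 44 27] [0.50274523 0.01992044 0.07      ]
[70 48 29] [0.50940058 0.2585387  0.07      ]
```

View pics/tc1.png

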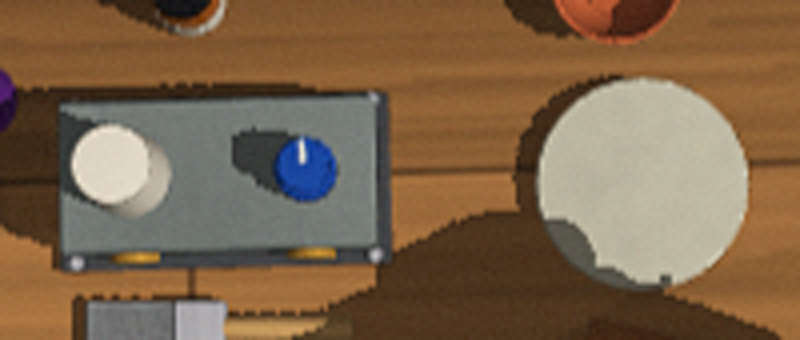

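View pics/sc1.png

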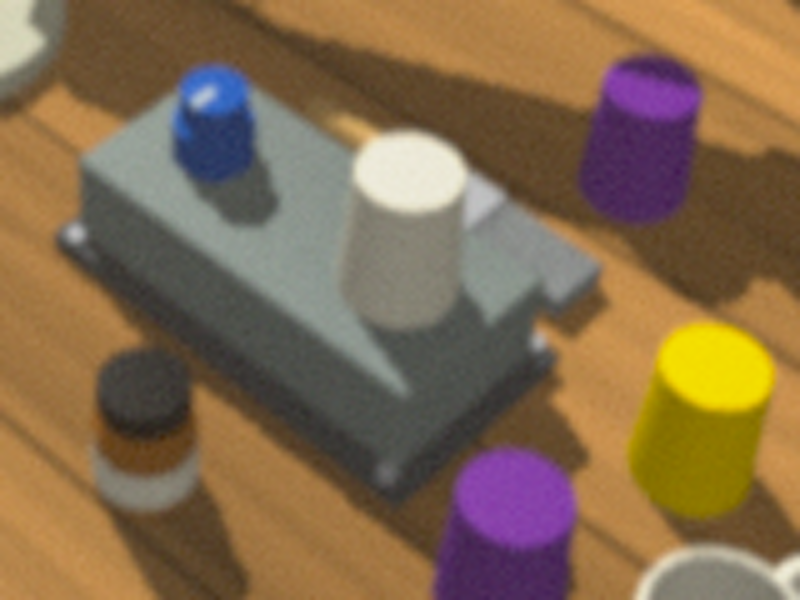

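Run:
```python
from h import *
t=get("top");s=get("scene")
T=lambda x,y:((x+.5)/4-.5+210,(y+.5)/4-.5+140); S=lambda x,y:((x+.5)/5-.5+300,(y+.5)/5-.5+190)
print("cup 2view",two(t,T(109,165),s,S(409,172)))
print("cup top plane",plane(t,*T(109,165),.148),plane(s,*S(409,172),.148))
print("blue 2view",two(t,T(305,168),s,S(216,84)), plane(t,*T(305,168),.116),plane(s,*S(216,84),.116))
for p in [(60,103),(375,95),(378,250),(62,252)]: print(plane(t,*T(*p),.07))
for p in [(83,162),(405,395),(537,290)]: print("s",plane(s,*S(*p),.07))
print("foot screws",[plane(t,*T(*p),.012) for p in [(375,97),(375,255),(76,262)]])
# bat: ellipse fit
img=t["img"];hsv=cv2.cvtColor(img,cv2.COLOR_RGB2HSV)
m=((hsv[...,1]<60)&(hsv[...,2]>70)).astype(np.uint8);m[:, :330]=0;m[:,410:]=0;m[:150]=0;m[220:]=0
c=max(cv2.findContours(m,0,1)[0],key=cv2.contourArea)
print("bat",cv2.minEnclosingCircle(c),plane(t,*cv2.minEnclosingCircle(c)[0],.02),cv2.fitEllipse(c))
(x,y),r=cv2.minEnclosingCircle(c);print(np.linalg.norm(plane(t,x-r,y,.02)-plane(t,x+r,y,.02)))
h2=cv2.cvtColor(s["img"],cv2.COLOR_RGB2HSV)
m=((h2[...,1]<60)&(h2[...,2]>100)).astype(np.uint8);m[:170]=0;m[215:]=0;m[:,:255]=0;m[:,320:]=0
c=max(cv2.findContours(m,0,1)[0],key=cv2.contourArea);print(cv2.boundingRect(c)); e=cv2.fitEllipse(c);print(e,plane(s,*e[0],.015))
```

```text
cup 2view (array([0.57323709, 0.20699127, 0.14744679]), np.float64(0.0017866081390774924))
cup top plane [0.57262324 0.20760221 0.148     ] [0.57430131 0.20665656 0.148     ]
blue 2view (array([0.57015504, 0.07633865, 0.11726494]), np.float64(0.00016332742969211745)) [0.57023072 0.07647224 0.116     ] [0.56919792 0.07532663 0.116     ]
[0.62713072 0.25533882 0.07      ]
[0.62681094 0.02715907 0.07      ]
[0.51415124 0.02790895 0.07      ]
[0.51903094 0.25519291 0.07      ]
s [0.62693935 0.03381232 0.07      ]
s [0.62564002 0.25547935 0.07      ]
s [0.52832145 0.25880441 0.07      ]
foot screws [array([0.63356577, 0.02823356, 0.012     ]), array([0.51372305, 0.03133172, 0.012     ]), array([0.51470964, 0.25595813, 0.012     ])]
bat ((370.06976318359375, 185.55813598632812), 26.54256820678711) [ 0.56131954 -0.17060886  0.02      ] ((369.9429931640625, 185.57754516601562), (51.25053024291992, 52.12063980102539), 116.67942810058594)
0.15978140304621996
(262, 175, 51, 37)
((287.0120849609375, 193.1334991455078), (35.90537643432617, 50.516265869140625), 84.69625091552734) [ 0.56745204 -0.16473443  0.015     ]
```

```bash
cat >> h.py <<'E'
def plan(target,yaw=None):
    """print shift in tool frame to target and z turn"""
    s=ctrl.get_state();R=Ro.from_rotvec(s["tool_rot"]).as_matrix()
    y=R[:,1]
    print("pos",s["position"].round(4),"xdir",R[:,0].round(3),"ydir",y.round(3),"z",R[:,2].round(4),"j",s["joint_positions"].round(3),"t",s["time"])
    print("shift tool",(R.T@(np.array(target)-s["position"])).round(4))
    if yaw is not None:
        D=np.array([[0,0,0],[np.cos(yaw),np.sin(yaw),0],[0,0,-1]]).T; D[:,0]=np.cross(D[:,1],D[:,2])
        print("rot tool deg",np.degrees(Ro.from_matrix(R.T@D).as_rotvec()).round(2))
        print("shift in new frame",(D.T@(np.array(target)-s["position"])).round(4))
E
python3 -c "
from h import *
import sys
plan([.5725,.207,.26],0);plan([.5725,.207,.26],np.pi/2)"
```

```text
pos [ 0.2884 -0.5824  0.2086] xdir [ 0.896  0.444 -0.   ] ydir [ 0.444 -0.896 -0.   ] z [-2.e-04  3.e-04 -1.e+00] j [ 1.125  0.321 -0.07   1.451  0.023  1.371 -0.057] t 0.35
shift tool [ 0.6049 -0.5813 -0.0512]
rot tool deg [-2.000e-02 -1.000e-02 -6.365e+01]
shift in new frame [ 0.7894  0.2841 -0.0514]
pos [ 0.2884 -0.5824  0.2086] xdir [ 0.896  0.444 -0.   ] ydir [ 0.444 -0.896 -0.   ] z [-2.e-04  3.e-04 -1.e+00] j [ 1.125  0.321 -0.07   1.451  0.023  1.371 -0.057] t 0.35
shift tool [ 0.6049 -0.5813 -0.0512]
rot tool deg [-1.0000e-02 -3.0000e-02 -1.5365e+02]
shift in new frame [-0.2841  0.7894 -0.0514]
```

Call:
carry_out:
  rows:
    - {"offset": [0, 0, -0.0065], "rot": [0, 0, -8], "gripper": 1}
    - {"offset": [0, 0, -0.0065], "rot": [0, 0, -8], "gripper": 1}
    - {"offset": [0, 0, -0.0065], "rot": [0, 0, -8], "gripper": 1}
    - {"offset": [0, 0, -0.0065], "rot": [0, 0, -8], "gripper": 1}
    - {"offset": [0, 0, -0.0065], "rot": [0, 0, -8], "gripper": 1}
    - {"offset": [0, 0, -0.0065], "rot": [0, 0, -8], "gripper": 1}
    - {"offset": [0, 0, -0.0065], "rot": [0, 0, -8], "gripper": 1}
    - {"offset": [0, 0, -0.0065], "rot": [0, 0, -7.65], "gripper": 1}

```text
time: 1.35
position: [0.2884, -0.5825, 0.261]
tool_rot: [-2.217, -2.226, 0.0]
ft_force: [0.3, -0.7, -0.6]
grip_width: 0.999
```

```bash
python3 -c "
from h import *
plan([.5725,.207,.26],0)"
```

```text
pos [ 0.2884 -0.5825  0.261 ] xdir [-0.004  1.    -0.   ] ydir [ 1.     0.004 -0.   ] z [-1.e-04 -0.e+00 -1.e+00] j [ 1.233  0.311 -0.211  1.365  0.065  1.472  1.029] t 1.35
shift tool [0.7883 0.2875 0.001 ]
rot tool deg [-0.    0.    0.25]
shift in new frame [0.7895 0.2841 0.001 ]
```

Call:
carry_out:
  rows:
    - {"offset": [0.04, 0.025, 0], "rot": [0, 0, 0.25], "gripper": 1}
    - {"offset": [0.04, 0.025, 0], "rot": [0, 0, 0], "gripper": 1}
    - {"offset": [0.04, 0.025, 0], "rot": [0, 0, 0], "gripper": 1}
    - {"offset": [0.045, 0.025, 0], "rot": [0, 0, 0], "gripper": 1}
    - {"offset": [0.045, 0.025, 0], "rot": [0, 0, 0], "gripper": 1}
    - {"offset": [0.045, 0.025, 0], "rot": [0, 0, 0], "gripper": 1}
    - {"offset": [0.045, 0.02, 0], "rot": [0, 0, 0], "gripper": 1}
    - {"offset": [0.045, 0.02, 0], "rot": [0, 0, 0], "gripper": 1}
    - {"offset": [0.045, 0.02, 0], "rot": [0, 0, 0], "gripper": 1}
    - {"offset": [0.045, 0.02, 0], "rot": [0, 0, 0], "gripper": 1}

```text
time: 2.6
position: [0.5207, -0.147, 0.2611]
tool_rot: [2.226, 2.216, -0.0]
ft_force: [0.5, -0.5, -0.1]
grip_width: 0.999
```

```bash
python3 -c "
from h import *
plan([.5725,.207,.26],0)"
```

```text
pos [ 0.5207 -0.147   0.2611] xdir [ 0.005  1.    -0.001] ydir [ 1.    -0.005  0.001] z [ 6.e-04 -7.e-04 -1.e+00] j [ 0.75   0.098 -0.56   1.626  0.053  1.431  0.18 ] t 2.6
shift tool [0.3543 0.0502 0.0009]
rot tool deg [ 0.03  0.04 -0.27]
shift in new frame [0.354  0.0518 0.0011]
```

Call:
carry_out:
  rows:
    - {"offset": [0.045, 0.006, 0], "rot": [0, 0, 0], "gripper": 1}
    - {"offset": [0.045, 0.006, 0], "rot": [0, 0, 0], "gripper": 1}
    - {"offset": [0.045, 0.006, 0], "rot": [0, 0, 0], "gripper": 1}
    - {"offset": [0.045, 0.006, 0], "rot": [0, 0, 0], "gripper": 1}
    - {"offset": [0.045, 0.006, 0], "rot": [0, 0, 0], "gripper": 1}
    - {"offset": [0.045, 0.006, 0], "rot": [0, 0, 0], "gripper": 1}
    - {"offset": [0.044, 0.006, 0], "rot": [0, 0, 0], "gripper": 1}
    - {"offset": [0.04, 0.008, 0], "rot": [0, 0, 0], "gripper": 1}
    - {"offset": [0, 0, 0], "rot": [0, 0, 0], "gripper": 1}

```text
time: 3.72
position: [0.5707, 0.2099, 0.2607]
tool_rot: [-2.217, -2.222, -0.002]
ft_force: [-1.2, -0.4, 0.3]
grip_width: 1.004
```

```bash
python3 -c "
from h import *
plan([.5725,.207,.26],0)
get('wrist','w1');get('scene','s1')"
```

```text
pos [0.5707 0.2099 0.2607] xdir [-0.002  1.     0.003] ydir [ 1.     0.002 -0.001] z [-9.0e-04  2.7e-03 -1.0e+00] j [ 0.254  0.303 -0.808  1.46   0.216  1.471 -0.551] t 3.725
shift tool [-0.0029  0.0018  0.0007]
rot tool deg [-0.05 -0.15  0.12]
shift in new frame [-0.0029  0.0018  0.0007]
```

View pics/w1.png

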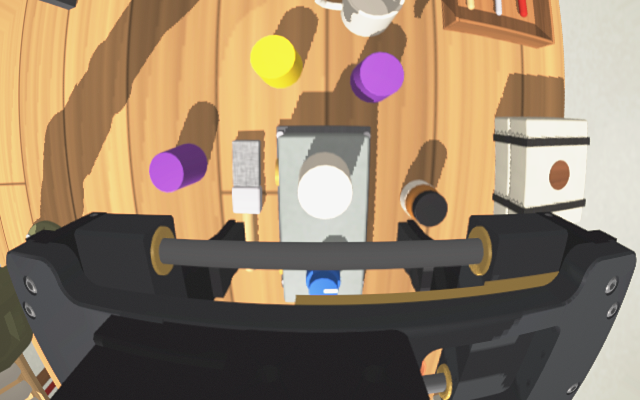

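View pics/s1.png

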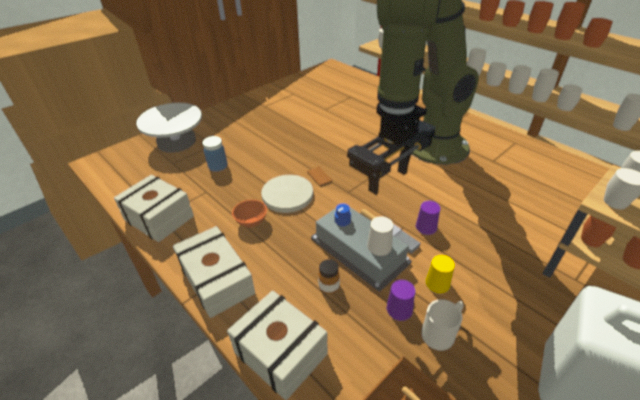

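The wrist view shows the white cup at (325,192) on the manifold and the blue cap at (323,285). The gripper looks centred; I'll check with a ray.

```bash
python3 -c "
from h import *
d=get('wrist')
hsv=cv2.cvtColor(d['img'],cv2.COLOR_RGB2HSV)
m=((hsv[...,1]<25)&(hsv[...,2]>225)).astype(np.uint8)
m[:150]=0;m[235:]=0;m[:,:285]=0;m[:,365:]=0
c=max(cv2.findContours(m,0,1)[0],key=cv2.contourArea);print(cv2.boundingRect(c),cv2.minEnclosingCircle(c));e=cv2.fitEllipse(c);print(e)
print(plane(d,*e[0],.148),plane(d,*cv2.minEnclosingCircle(c)[0],.148))
p=plane(d,*e[0],.148)
plan([.5725,.207,.13],0)"
```

```text
(296, 160, 56, 54) ((323.4814758300781, 186.5), 27.847578048706055)
((323.4850158691406, 186.5426483154297), (53.30696105957031, 54.77504348754883), 89.10591125488281)
[0.5747577  0.20671597 0.148     ] [0.57475435 0.2067577  0.148     ]
pos [0.572  0.2041 0.2606] xdir [ 0.006  1.    -0.001] ydir [ 1.    -0.006 -0.   ] z [-2.0e-04 -1.2e-03 -1.0e+00] j [ 0.259  0.301 -0.804  1.461  0.217  1.472 -0.55 ] t 3.875
shift tool [0.003  0.0005 0.1306]
rot tool deg [-0.01  0.07 -0.32]
shift in new frame [0.0029 0.0005 0.1306]
```

Call:
carry_out:
  rows:
    - {"offset": [0.003, 0.002, 0.02], "rot": [0, 0, -0.3], "gripper": 1}
    - {"offset": [0, 0, 0.025], "rot": [0, 0, 0], "gripper": 1}
    - {"offset": [0, 0, 0.025], "rot": [0, 0, 0], "gripper": 1}
    - {"offset": [0, 0, 0.025], "rot": [0, 0, 0], "gripper": 1}
    - {"offset": [0, 0, 0.025], "rot": [0, 0, 0], "gripper": 1}
    - {"offset": [0, 0, 0.018], "rot": [0, 0, 0], "gripper": 1}
    - {"offset": [0, 0, 0.011], "rot": [0, 0, 0], "gripper": 1}
    - {"offset": [0, 0, 0], "rot": [0, 0, 0], "gripper": 1}
    - {"offset": [0, 0, 0], "rot": [0, 0, 0], "gripper": 1}

```text
time: 5.0
position: [0.5744, 0.2086, 0.1127]
tool_rot: [2.22, 2.222, 0.002]
ft_force: [0.4, -0.1, -0.4]
grip_width: 0.997
```

```bash
python3 -c "
from h import *
plan([.574,.207,.112],0)
get('wrist','w2')"
```

```text
pos [0.5744 0.2086 0.1127] xdir [-0.001  1.     0.   ] ydir [1.    0.001 0.001] z [ 1.4e-03  4.0e-04 -1.0e+00] j [ 0.23   0.404 -0.773  1.651  0.298  1.207 -0.609] t 5.0
shift tool [-0.0016 -0.0004  0.0007]
rot tool deg [ 0.08 -0.03  0.05]
shift in new frame [-0.0016 -0.0004  0.0007]
```

View pics/w2.png

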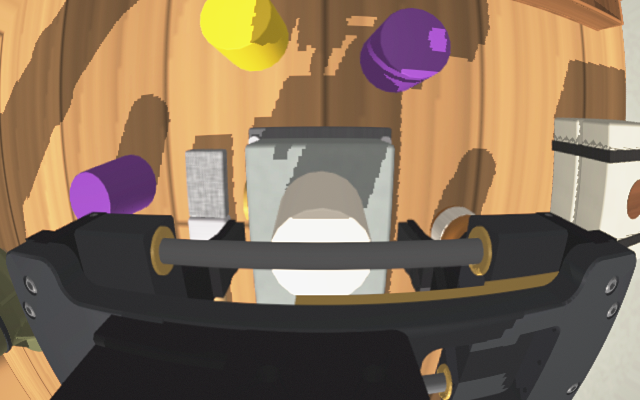

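The cup is now between the jaws, with its top at about (320,255). Now I'll close on it.

Call:
carry_out:
  rows:
    - {"offset": [0, 0, 0], "rot": [0, 0, 0], "gripper": 0.6}
    - {"offset": [0, 0, 0], "rot": [0, 0, 0], "gripper": 0.5}
    - {"offset": [0, 0, 0], "rot": [0, 0, 0], "gripper": 0.4}
    - {"offset": [0, 0, 0], "rot": [0, 0, 0], "gripper": 0.4}
    - {"offset": [0, 0, 0], "rot": [0, 0, 0], "gripper": 0.4}
    - {"offset": [0, 0, 0], "rot": [0, 0, 0], "gripper": 0.4}
    - {"offset": [0, 0, 0], "rot": [0, 0, 0], "gripper": 0.4}
  grip_force: 20

```text
time: 5.92
position: [0.574, 0.2083, 0.1119]
tool_rot: [2.22, 2.222, 0.0]
ft_force: [-0.1, 0.0, -0.5]
grip_width: 0.639
```

Call:
carry_out:
  rows:
    - {"offset": [0, 0, -0.005], "rot": [0, 0, 0], "gripper": 0.4}
    - {"offset": [0, 0, -0.01], "rot": [0, 0, 0], "gripper": 0.4}
    - {"offset": [0, 0, -0.015], "rot": [0, 0, 0], "gripper": 0.4}
    - {"offset": [0, 0, -0.02], "rot": [0, 0, 0], "gripper": 0.4}
    - {"offset": [0, 0, -0.02], "rot": [0, 0, 0], "gripper": 0.4}
    - {"offset": [0, 0, -0.02], "rot": [0, 0, 0], "gripper": 0.4}
    - {"offset": [0, 0, -0.01], "rot": [0, 0, 0], "gripper": 0.4}
    - {"offset": [0, 0, 0], "rot": [0, 0, 0], "gripper": 0.4}

```text
time: 6.92
position: [0.5742, 0.2085, 0.2127]
tool_rot: [2.22, 2.222, 0.002]
ft_force: [-0.3, 0.5, -2.1]
grip_width: 0.63
```

```bash
python3 -c "
from h import *
plan([.562,-.170,.212],0)
get('scene','s2');get('top','t2')"
```

```text
pos [0.5742 0.2085 0.2127] xdir [-0.001  1.     0.   ] ydir [1.    0.001 0.001] z [ 1.4e-03  2.0e-04 -1.0e+00] j [ 0.251  0.329 -0.8    1.528  0.239  1.384 -0.565] t 6.925
shift tool [-0.3785 -0.0124  0.0006]
rot tool deg [ 0.08 -0.01  0.04]
shift in new frame [-0.3785 -0.0122  0.0007]
```

View pics/s2.png

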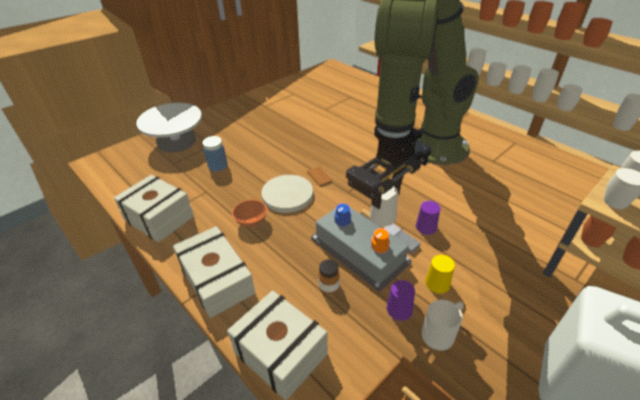

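View pics/t2.png

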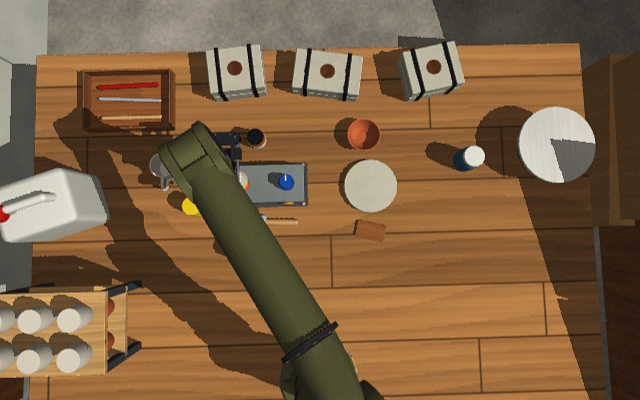

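Cup is held at (385,205) in the scene view and the orange cap is exposed at (381,240). The bat is now unshadowed, so I'll re-measure it.

```bash
python3 -c "
from h import *
t=get('top')
hsv=cv2.cvtColor(t['img'],cv2.COLOR_RGB2HSV)
m=((hsv[...,1]<60)&(hsv[...,2]>70)).astype(np.uint8);m[:, :330]=0;m[:,410:]=0;m[:150]=0;m[220:]=0
c=max(cv2.findContours(m,0,1)[0],key=cv2.contourArea)
e=cv2.fitEllipse(c);print(e,plane(t,*e[0],.02))
p=plane(t,*e[0],.02);p[2]=.212
plan(p,0)
"
```

```text
((369.92431640625, 185.64454650878906), (51.499202728271484, 52.101806640625), 111.56817626953125) [ 0.56107084 -0.17016143  0.02      ]
pos [0.5733 0.208  0.2109] xdir [-0.001  1.    -0.001] ydir [ 1.     0.001 -0.002] z [-1.5e-03 -7.0e-04 -1.0e+00] j [ 0.251  0.331 -0.799  1.53   0.239  1.384 -0.565] t 7.075
shift tool [-0.3781 -0.0125 -0.0009]
rot tool deg [-0.09  0.04  0.04]
shift in new frame [-0.3781 -0.0122 -0.0011]
```

Call:
carry_out:
  rows:
    - {"offset": [-0.02, -0.001, 0], "rot": [0, 0, 0], "gripper": 0.4}
    - {"offset": [-0.038, -0.001, 0], "rot": [0, 0, 0], "gripper": 0.4}
    - {"offset": [-0.042, -0.0015, 0], "rot": [0, 0, 0], "gripper": 0.4}
    - {"offset": [-0.045, -0.0015, 0], "rot": [0, 0, 0], "gripper": 0.4}
    - {"offset": [-0.045, -0.0015, 0], "rot": [0, 0, 0], "gripper": 0.4}
    - {"offset": [-0.045, -0.0015, 0], "rot": [0, 0, 0], "gripper": 0.4}
    - {"offset": [-0.045, -0.0015, 0], "rot": [0, 0, 0], "gripper": 0.4}
    - {"offset": [-0.042, -0.001, 0], "rot": [0, 0, 0], "gripper": 0.4}
    - {"offset": [-0.036, -0.001, 0], "rot": [0, 0, 0], "gripper": 0.4}
    - {"offset": [-0.02, -0.0005, 0], "rot": [0, 0, 0], "gripper": 0.4}

```text
time: 8.32
position: [0.5612, -0.1721, 0.2108]
tool_rot: [-2.223, -2.218, 0.002]
ft_force: [0.4, 0.4, -2.3]
grip_width: 0.634
```

```bash
python3 -c "
from h import *
plan([.561,-.170,.065],0)
get('scene','s3');get('wrist','w3')"
```

```text
pos [ 0.5612 -0.1721  0.2108] xdir [0.002 1.    0.   ] ydir [ 1.    -0.002 -0.002] z [-1.8e-03  1.0e-04 -1.0e+00] j [ 0.773  0.238 -0.61   1.592  0.139  1.357  0.145] t 8.325
shift tool [2.100e-03 1.000e-04 1.458e-01]
rot tool deg [-0.11 -0.01 -0.11]
shift in new frame [ 0.0021 -0.0002  0.1458]
```

View pics/s3.png

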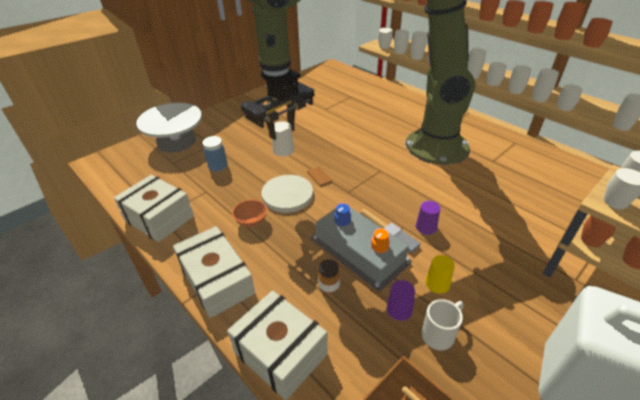

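View pics/w3.png

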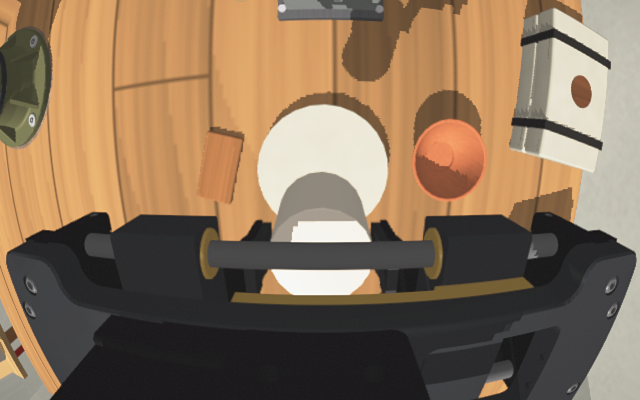

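The cup hangs over the bat: in the wrist view its column (320) matches the bat centre (322). Lowering it most of the way.

Call:
carry_out:
  rows:
    - {"offset": [0.001, 0, 0.01], "rot": [0, 0, 0], "gripper": 0.4}
    - {"offset": [0.001, 0, 0.02], "rot": [0, 0, 0], "gripper": 0.4}
    - {"offset": [0, 0, 0.025], "rot": [0, 0, 0], "gripper": 0.4}
    - {"offset": [0, 0, 0.025], "rot": [0, 0, 0], "gripper": 0.4}
    - {"offset": [0, 0, 0.025], "rot": [0, 0, 0], "gripper": 0.4}
    - {"offset": [0, 0, 0.02], "rot": [0, 0, 0], "gripper": 0.4}
    - {"offset": [0, 0, 0.01], "rot": [0, 0, 0], "gripper": 0.4}
    - {"offset": [0, 0, 0.006], "rot": [0, 0, 0], "gripper": 0.4}
    - {"offset": [0, 0, 0], "rot": [0, 0, 0], "gripper": 0.4}

```text
time: 9.55
position: [0.5623, -0.1676, 0.0709]
tool_rot: [2.22, 2.222, 0.0]
ft_force: [0.4, 0.4, -1.7]
grip_width: 0.635
```

```bash
python3 -c "
from h import *
plan([.561,-.170,.062],0)
d=get('scene');cv2.imwrite('pics/s4.png',cv2.resize(d['img'][130:230,230:350,::-1],None,fx=5,fy=5,interpolation=2))"
```

```text
pos [ 0.5623 -0.1676  0.0709] xdir [-0.001  1.    -0.   ] ydir [1.    0.001 0.   ] z [ 3.e-04 -1.e-04 -1.e+00] j [ 0.741  0.352 -0.59   1.756  0.217  1.099  0.081] t 9.55
shift tool [-0.0024 -0.0013  0.0089]
rot tool deg [0.02 0.   0.05]
shift in new frame [-0.0024 -0.0013  0.0089]
```

View pics/s4.png

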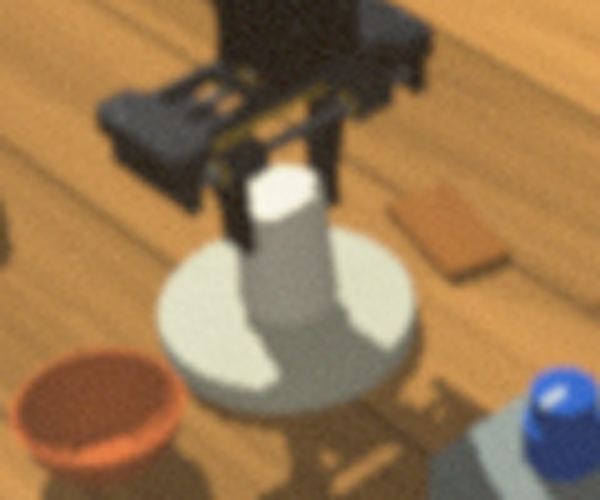

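The cup is just above the bat near its middle. I'll lower it slowly in small steps and watch the force.

Call:
carry_out:
  rows:
    - {"offset": [-0.001, 0, 0.002], "rot": [0, 0, 0], "gripper": 0.4}
    - {"offset": [0, 0, 0.002], "rot": [0, 0, 0], "gripper": 0.4}
    - {"offset": [0, 0, 0.0015], "rot": [0, 0, 0], "gripper": 0.4}
    - {"offset": [0, 0, 0.001], "rot": [0, 0, 0], "gripper": 0.4}
    - {"offset": [0, 0, 0], "rot": [0, 0, 0], "gripper": 0.4}

```text
time: 10.22
position: [0.562, -0.1687, 0.0643]
tool_rot: [-2.221, -2.222, 0.0]
ft_force: [0.0, 0.2, -2.7]
grip_width: 0.636
```

Call:
carry_out:
  rows:
    - {"offset": [0, 0, 0.001], "rot": [0, 0, 0], "gripper": 0.4}
    - {"offset": [0, 0, 0.001], "rot": [0, 0, 0], "gripper": 0.4}
    - {"offset": [0, 0, 0], "rot": [0, 0, 0], "gripper": 0.4}

```text
time: 10.6
position: [0.562, -0.1687, 0.0622]
tool_rot: [-2.22, -2.222, 0.0]
ft_force: [0.5, 0.0, -2.6]
grip_width: 0.636
```

Call:
carry_out:
  rows:
    - {"offset": [0, 0, 0.001], "rot": [0, 0, 0], "gripper": 0.4}
    - {"offset": [0, 0, 0], "rot": [0, 0, 0], "gripper": 0.4}

```text
time: 10.85
position: [0.5622, -0.1687, 0.0618]
tool_rot: [2.22, 2.222, -0.0]
ft_force: [-1.5, -0.1, 2.1]
grip_width: 0.637
```

The force rose from -2.6 to +2.1 N, so the cup is standing on the bat. Releasing.

Call:
carry_out:
  rows:
    - {"offset": [0, 0, 0], "rot": [0, 0, 0], "gripper": 0.66}
    - {"offset": [0, 0, 0], "rot": [0, 0, 0], "gripper": 0.75}
    - {"offset": [0, 0, 0], "rot": [0, 0, 0], "gripper": 1}
    - {"offset": [0, 0, 0], "rot": [0, 0, 0], "gripper": 1}
    - {"offset": [0, 0, 0], "rot": [0, 0, 0], "gripper": 1}
    - {"offset": [0, 0, 0], "rot": [0, 0, 0], "gripper": 1}

```text
time: 11.6
position: [0.5621, -0.1687, 0.0613]
tool_rot: [2.221, 2.222, -0.0]
ft_force: [-0.7, -0.7, -0.1]
grip_width: 0.99
```

Call:
carry_out:
  rows:
    - {"offset": [0, 0, -0.005], "rot": [0, 0, 0], "gripper": 1}
    - {"offset": [0, 0, -0.015], "rot": [0, 0, 0], "gripper": 1}
    - {"offset": [0, 0, -0.03], "rot": [0, 0, 0], "gripper": 1}
    - {"offset": [0, 0, -0.035], "rot": [0, 0, 0], "gripper": 1}
    - {"offset": [0, 0, -0.035], "rot": [0, 0, 0], "gripper": 1}
    - {"offset": [0, 0, -0.035], "rot": [0, 0, 0], "gripper": 1}
    - {"offset": [0, 0, -0.02], "rot": [0, 0, 0], "gripper": 1}
    - {"offset": [0, 0, 0], "rot": [0, 0, 0], "gripper": 1}

```text
time: 12.6
position: [0.5634, -0.1687, 0.2392]
tool_rot: [2.217, 2.219, 0.003]
ft_force: [0.1, 0.3, -1.0]
grip_width: 0.996
```

```bash
python3 -c "
from h import *
d=get('scene');cv2.imwrite('pics/s5.png',cv2.resize(d['img'][130:280,240:440,::-1],None,fx=4,fy=4,interpolation=2))
d=get('top');cv2.imwrite('pics/t5.png',cv2.resize(d['img'][140:225,210:410,::-1],None,fx=4,fy=4,interpolation=2))
plan([.571,.207,.235],0)"
```

```text
pos [ 0.5618 -0.1686  0.2362] xdir [-0.001  1.    -0.   ] ydir [ 1.     0.001 -0.   ] z [-2.e-04 -2.e-04 -1.e+00] j [ 0.773  0.224 -0.616  1.557  0.131  1.403  0.148] t 12.7
shift tool [0.3756 0.0095 0.0011]
rot tool deg [-0.01  0.01  0.05]
shift in new frame [0.3756 0.0092 0.0012]
```

View pics/s5.png

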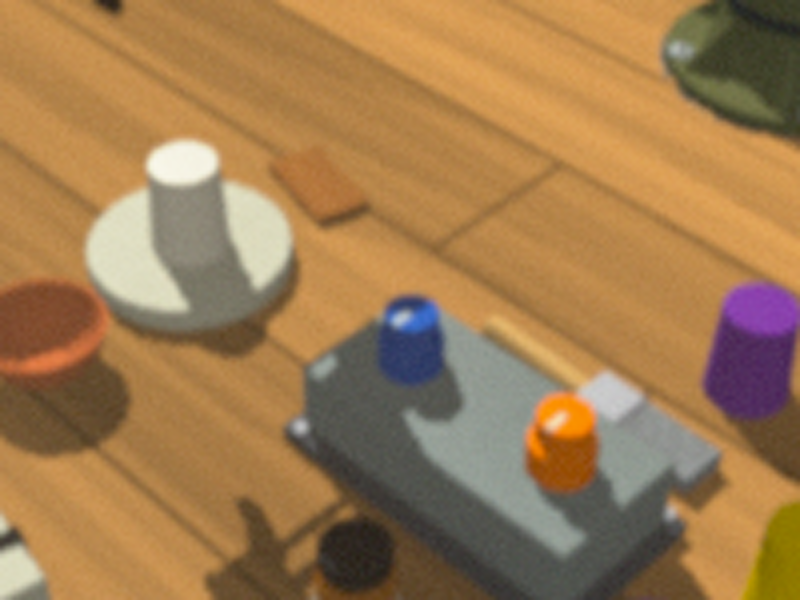

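View pics/t5.png

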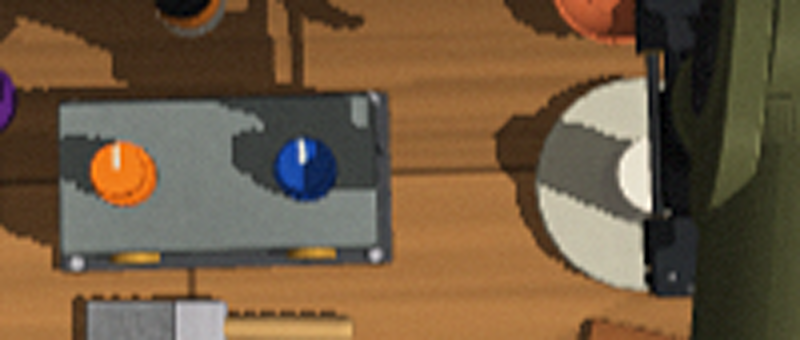

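The cup stands upright at mid-bat. The orange cap is at (121,170) in the crop, its white line pointing along +x. Now I'll measure the orange cap.

Run:
```python
from h import *
t=get("top");s=get("scene")
for d,nm in((t,"oc_t"),(s,"oc_s")):
    hsv=cv2.cvtColor(d["img"],cv2.COLOR_RGB2HSV)
    m=((hsv[...,0]>5)&(hsv[...,0]<22)&(hsv[...,1]>225)).astype(np.uint8)
    m[:150]=0;m[260:]=0
    if d is t: m[:,:225]=0;m[:,270:]=0;m[210:]=0
    else: m[:,:350]=0;m[:,410:]=0
    c=max(cv2.findContours(m,0,1)[0],key=cv2.contourArea);x,y,w,h=cv2.boundingRect(c);print(x,y,w,h,cv2.contourArea(c))
    cv2.imwrite(f"pics/{nm}.png",cv2.resize(d["img"][y-6:y+h+6,x-6:x+w+6,::-1],None,fx=16,fy=16,interpolation=2))
    print("crop origin",x-6,y-6)
```

```text
233 176 15 15 133.0
crop origin 227 170
373 230 15 22 192.0
crop origin 367 224
```

```bash
python3 -c "
import cv2,numpy as np
a=cv2.imread('pics/oc_t.png');b=cv2.imread('pics/oc_s.png');print(a.shape,b.shape)
h=max(a.shape[0],b.shape[0]);o=np.zeros((h,a.shape[1]+b.shape[1],3),np.uint8);o[:a.shape[0],:a.shape[1]]=a;o[:b.shape[0],a.shape[1]:]=b;cv2.imwrite('pics/oc.png',o[:600,:900])"
```

```text
(432, 432, 3) (544, 432, 3)
```

View pics/oc.png

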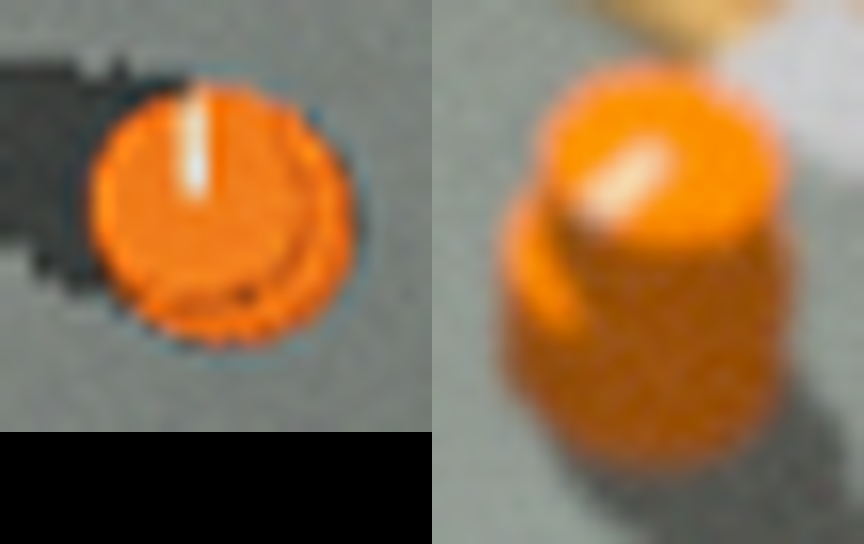

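Run:
```python
from h import *
t=get("top");s=get("scene")
T=lambda x,y:((x+.5)/16-.5+227,(y+.5)/16-.5+170); S=lambda x,y:((x+.5)/16-.5+367,(y+.5)/16-.5+224)
print(two(t,T(198,192),s,S(233,152)),plane(t,*T(198,192),.116),plane(s,*S(233,152),.116))
print("mark",two(t,T(193,92),s,S(163,215)),plane(t,*T(193,92),.116),plane(s,*S(163,215),.116))
plan([.571,.207,.235],0)
```

```text
(array([0.57356761, 0.20753202, 0.11736382]), np.float64(0.0011766065819188798)) [0.57407673 0.20728911 0.116     ] [0.57208859 0.20720268 0.116     ]
mark (array([0.59099507, 0.20833281, 0.1171863 ]), np.float64(0.0015806675438323756)) [0.59163075 0.20790621 0.116     ] [0.58955403 0.20825744 0.116     ]
pos [ 0.5615 -0.1686  0.2352] xdir [-0.001  1.     0.001] ydir [ 1.     0.001 -0.002] z [-1.7e-03  7.0e-04 -1.0e+00] j [ 0.773  0.225 -0.616  1.557  0.131  1.403  0.148] t 12.9
shift tool [0.3756 0.0098 0.0005]
rot tool deg [-0.1  -0.04  0.04]
shift in new frame [3.756e-01 9.500e-03 2.000e-04]
```

Call:
carry_out:
  rows:
    - {"offset": [0.02, 0.001, 0], "rot": [0, 0, 0], "gripper": 1}
    - {"offset": [0.038, 0.001, 0], "rot": [0, 0, 0], "gripper": 1}
    - {"offset": [0.042, 0.0015, 0], "rot": [0, 0, 0], "gripper": 1}
    - {"offset": [0.045, 0.0015, 0], "rot": [0, 0, 0], "gripper": 1}
    - {"offset": [0.045, 0.0015, 0], "rot": [0, 0, 0], "gripper": 1}
    - {"offset": [0.045, 0.0015, 0], "rot": [0, 0, 0], "gripper": 1}
    - {"offset": [0.045, 0.0015, 0], "rot": [0, 0, 0], "gripper": 1}
    - {"offset": [0.042, 0.001, 0], "rot": [0, 0, 0], "gripper": 1}
    - {"offset": [0.034, 0.001, 0], "rot": [0, 0, 0], "gripper": 1}
    - {"offset": [0.02, 0.0005, 0], "rot": [0, 0, 0], "gripper": 1}

```text
time: 14.15
position: [0.572, 0.2117, 0.2362]
tool_rot: [-2.214, -2.226, -0.001]
ft_force: [0.5, 0.1, 0.1]
grip_width: 0.998
```

Call:
carry_out:
  rows:
    - {"offset": [0, 0, 0], "rot": [0, 0, 0], "gripper": 1}
    - {"offset": [0, 0, 0], "rot": [0, 0, 0], "gripper": 1}

```text
time: 14.4
position: [0.5736, 0.2068, 0.2361]
tool_rot: [2.221, 2.222, -0.001]
ft_force: [0.9, 0.1, 0.0]
grip_width: 1.003
```

```bash
python3 -c "
from h import *
d=get('wrist','w6')
hsv=cv2.cvtColor(d['img'],cv2.COLOR_RGB2HSV)
plan([.5735,.2073,.106],0)"
```

```text
pos [0.5738 0.2062 0.2361] xdir [ 0.001  1.    -0.001] ydir [ 1.    -0.001 -0.   ] z [-3.e-04 -1.e-03 -1.e+00] j [ 0.266  0.32  -0.818  1.493  0.235  1.43  -0.56 ] t 14.45
shift tool [ 0.0012 -0.0003  0.1301]
rot tool deg [-0.02  0.06 -0.03]
shift in new frame [ 0.0011 -0.0003  0.1301]
```

View pics/w6.png

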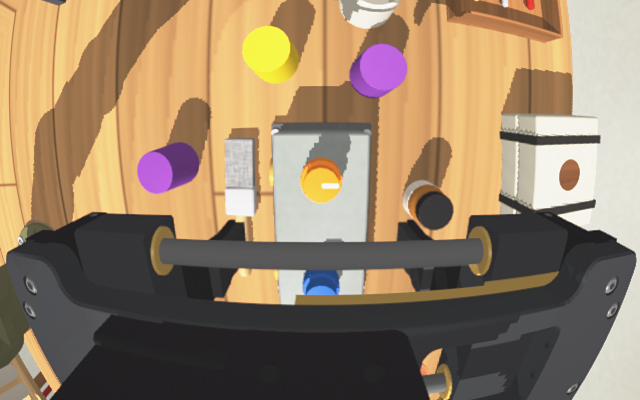

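```bash
python3 -c "
from h import *
d=get('wrist')
cv2.imwrite('pics/w6c.png',cv2.resize(d['img'][150:215,290:355,::-1],None,fx=8,fy=8,interpolation=2))
for p in [(321.5,184)]: print(plane(d,*p,.116))
plan([.5735,.2073,.106],0)"
```

```text
[0.57506639 0.20846565 0.116     ]
pos [0.574  0.2059 0.2362] xdir [ 0.001  1.    -0.001] ydir [ 1.    -0.001 -0.   ] z [-1.e-04 -9.e-04 -1.e+00] j [ 0.266  0.32  -0.818  1.493  0.235  1.43  -0.56 ] t 14.5
shift tool [ 0.0015 -0.0005  0.1302]
rot tool deg [-0.01  0.05 -0.07]
shift in new frame [ 0.0014 -0.0005  0.1302]
```

View pics/w6c.png

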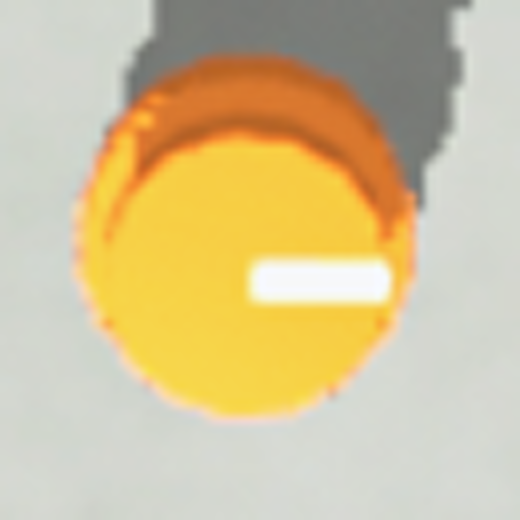

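Call:
carry_out:
  rows:
    - {"offset": [0.0015, 0, 0.015], "rot": [0, 0, 0], "gripper": 1}
    - {"offset": [0, 0, 0.025], "rot": [0, 0, 0], "gripper": 1}
    - {"offset": [0, 0, 0.025], "rot": [0, 0, 0], "gripper": 1}
    - {"offset": [0, 0, 0.025], "rot": [0, 0, 0], "gripper": 1}
    - {"offset": [0, 0, 0.02], "rot": [0, 0, 0], "gripper": 1}
    - {"offset": [0, 0, 0.012], "rot": [0, 0, 0], "gripper": 1}
    - {"offset": [0, 0, 0.008], "rot": [0, 0, 0], "gripper": 1}
    - {"offset": [0, 0, 0], "rot": [0, 0, 0], "gripper": 1}
    - {"offset": [0, 0, 0], "rot": [0, 0, 0], "gripper": 1}

```text
time: 15.62
position: [0.5743, 0.2092, 0.1071]
tool_rot: [2.22, 2.222, 0.002]
ft_force: [-0.3, -0.2, -0.1]
grip_width: 1.002
```

```bash
python3 -c "
from h import *
d=get('wrist','w7')
plan([.574,.2075,.106],0)"
```

```text
pos [0.5743 0.2091 0.1071] xdir [-0.001  1.     0.   ] ydir [1.    0.001 0.001] z [ 1.4e-03  3.0e-04 -1.0e+00] j [ 0.238  0.414 -0.786  1.656  0.31   1.2   -0.619] t 15.675
shift tool [-0.0016 -0.0003  0.0011]
rot tool deg [ 0.08 -0.02  0.05]
shift in new frame [-0.0016 -0.0003  0.0011]
```

View pics/w7.png

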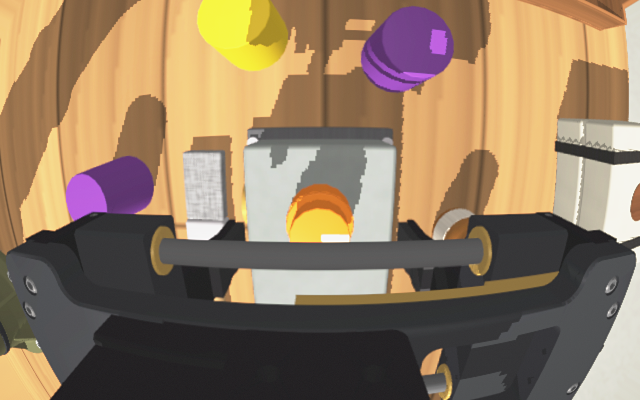

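The cap, with its top near (320,235) and its white line visible at (335,238), is between the jaws. Closing at 30 N.

Call:
carry_out:
  rows:
    - {"offset": [-0.001, 0, 0], "rot": [0, 0, 0], "gripper": 0.5}
    - {"offset": [0, 0, 0], "rot": [0, 0, 0], "gripper": 0.3}
    - {"offset": [0, 0, 0], "rot": [0, 0, 0], "gripper": 0.3}
    - {"offset": [0, 0, 0], "rot": [0, 0, 0], "gripper": 0.2}
    - {"offset": [0, 0, 0], "rot": [0, 0, 0], "gripper": 0.2}
    - {"offset": [0, 0, 0], "rot": [0, 0, 0], "gripper": 0.2}
    - {"offset": [0, 0, 0], "rot": [0, 0, 0], "gripper": 0.2}
    - {"offset": [0, 0, 0], "rot": [0, 0, 0], "gripper": 0.2}
  grip_force: 30

```text
time: 16.68
position: [0.5738, 0.2078, 0.1063]
tool_rot: [2.22, 2.222, -0.0]
ft_force: [-0.1, -0.7, 0.7]
grip_width: 0.226
```

```bash
python3 -c "
from h import *
s=ctrl.get_state();print(s['torque'],s['ft_force'],s['grip_width']*87)
d=get('wrist');cv2.imwrite('pics/w8.png',cv2.resize(d['img'][170:310,220:420,::-1],None,fx=4,fy=4,interpolation=2))
plan([.574,.2075,.106],0)"
```

```text
[ 0.00814831 -0.08947681 -0.01939907] [-0.08965193 -0.72482956  0.71786948] 19.694633915616407
pos [0.5738 0.2078 0.1063] xdir [-0.001  1.    -0.   ] ydir [ 1.     0.001 -0.   ] z [-0.e+00 -1.e-04 -1.e+00] j [ 0.24   0.413 -0.786  1.658  0.31   1.2   -0.617] t 16.725
shift tool [-0.0003  0.0002  0.0003]
rot tool deg [-0.    0.    0.05]
shift in new frame [-0.0003  0.0002  0.0003]
```

View pics/w8.png

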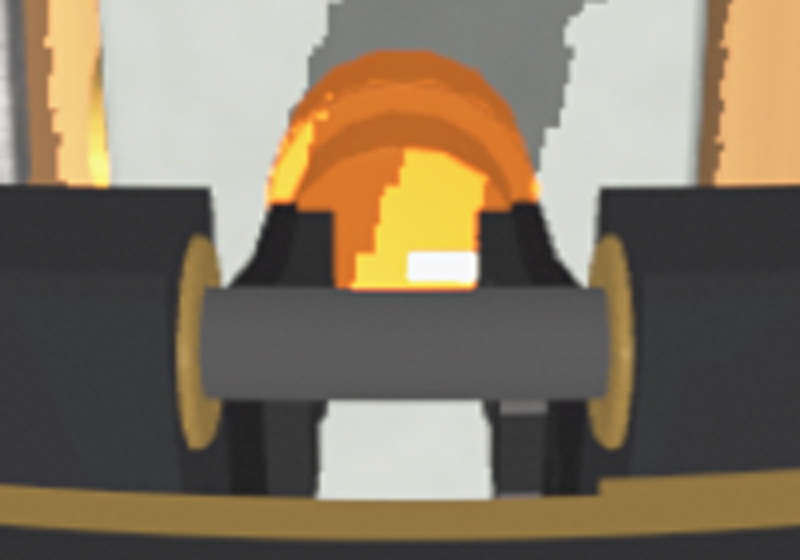

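```bash
python3 -c "
from h import *
s=ctrl.get_state();print(s['grip_width'],s['time'],s['torque'])
d=get('wrist')
for z in (.098,.106,.117,.13):
  for dx in(-.018,0,.018): print(z,dx,proj(d,np.array([.5738+dx,.2078,z]))-[220,170])
d=get('scene');cv2.imwrite('pics/s8.png',cv2.resize(d['img'][190:270,340:440,::-1],None,fx=7,fy=7,interpolation=2))
"
```

```text
0.21671706808923205 16.725 [-0.01114494 -0.10183945 -0.01707995]
0.098 -0.018 [71.71431587 55.2252407 ]
0.098 0 [100.16365906  55.352094  ]
0.098 0.018 [128.61487775  55.30433819]
0.106 -0.018 [70.56180756 59.67857184]
0.106 0 [100.15382081  59.82762396]
0.106 0.018 [129.74796691  59.76067982]
0.117 -0.018 [68.82600736 66.40844509]
0.117 0 [100.13907783  66.59556313]
0.117 0.018 [131.45470945  66.49508892]
0.13 -0.018 [66.51309233 75.41882228]
0.13 0 [100.11957382  75.66596524]
0.13 0.018 [133.72926667  75.51152056]
```

View pics/s8.png

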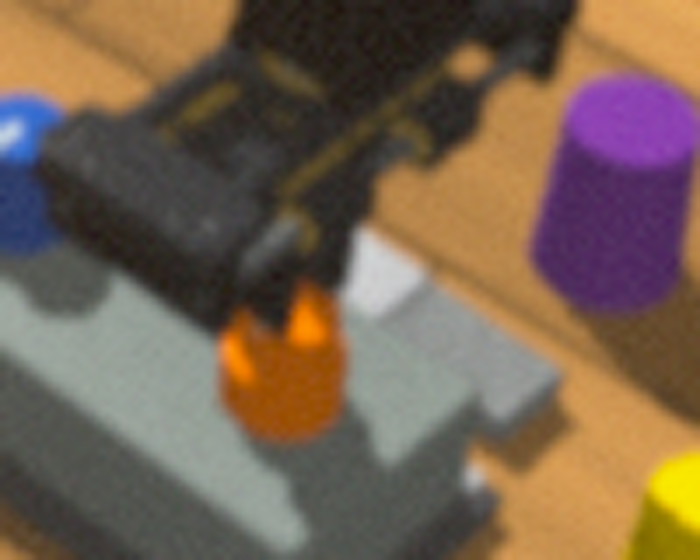

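```bash
python3 -c "
from h import *
s=ctrl.get_state();print(s['grip_width'],s['time'],s['torque'],s['ft_force'])
d=get('scene')
im=cv2.resize(d['img'][210:262,360:412,::-1],None,fx=14,fy=14,interpolation=2)
for z,c in((.098,(255,0,0)),(.107,(0,255,0)),(.116,(255,255,255))):
  for dx in(-.0098,.0098,.018,-.018):
    for dy in (-.0095,.0095):
      p=(proj(d,np.array([.5738+dx,.2078+dy,z]))-[360,210]+.5)*14
      cv2.circle(im,tuple(int(a) for a in p),4,c,-1)
cv2.imwrite('pics/s9.png',im[:600])
"
```

```text
0.20974081702407393 16.825 [-0.01621184 -0.06381028 -0.00145907] [0.06230677 0.04205229 0.45956816]
```

View pics/s9.png

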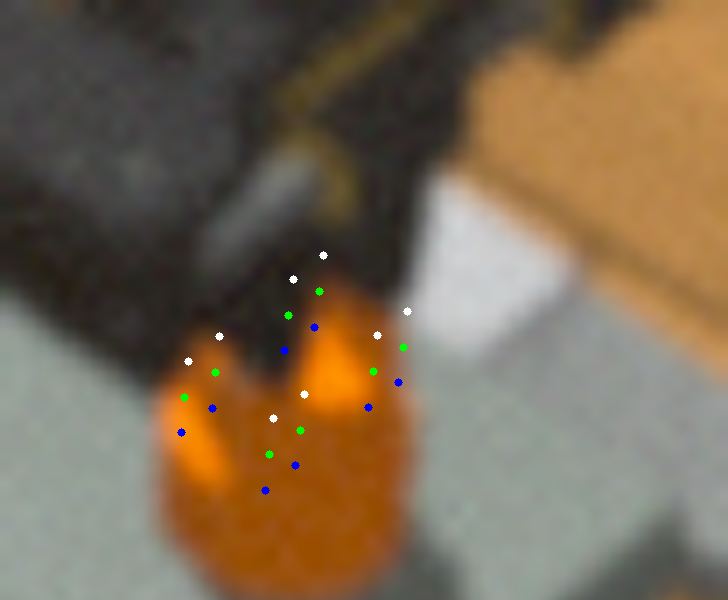

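```bash
python3 -c "
from h import *
s=ctrl.get_state();print(s['grip_width'],s['time'],s['torque'],s['ft_force'])
d=get('scene')
for z in(.063,.071,.082,.09):
  for dx in (.028,.040):
    print('cup',z,dx,(proj(d,np.array([.5623+dx,-.1676+.0095,z]))-[230,130]+.5)*5-.5)
for z in(.098,.107,.116,.122):
  for dx in (.0098,.02):
    print('cap',z,dx,(proj(d,np.array([.5738+dx,.2078+.0095,z]))-[360,210]+.5)*14-.5)
"
```

```text
0.2031061285475626 16.875 [-0.00362688 -0.06944574 -0.05845944] [ 0.08008915 -0.50925558  0.49853004]
cup 0.063 0.028 [258.63788125 279.1089692 ]
cup 0.063 0.04 [242.94030809 288.16925345]
cup 0.071 0.028 [257.48540683 268.68591739]
cup 0.071 0.04 [241.71099206 277.73231968]
cup 0.082 0.028 [255.88376645 254.2005802 ]
cup 0.082 0.04 [240.00246603 263.22687715]
cup 0.09 0.028 [254.70639307 243.55234067]
cup 0.09 0.04 [238.74644947 252.56325499]
cap 0.098 0.0098 [295.34085246 465.05692808]
cap 0.098 0.02 [256.95911395 495.98991026]
cap 0.107 0.0098 [299.51481852 429.57680944]
cap 0.107 0.02 [260.91595804 460.50799915]
cap 0.116 0.0098 [303.74104429 393.65246569]
cap 0.116 0.02 [264.92261779 424.57937982]
cap 0.122 0.0098 [306.58804801 369.45197428]
cap 0.122 0.02 [267.62186618 400.37461226]
```

The fingers closed right to the commanded 0.20 without meeting the 36 mm grip. In both views the tips stand at about z ≈ 0.118–0.12, above the cap top at 0.116. So the real tips are about 12 mm behind the reported TCP, not 8 mm ahead. I'll open, go lower and re-check.

Call:
carry_out:
  rows:
    - {"offset": [0, 0, 0], "rot": [0, 0, 0], "gripper": 0.8}
    - {"offset": [0, 0, 0], "rot": [0, 0, 0], "gripper": 0.8}
    - {"offset": [0, 0, 0], "rot": [0, 0, 0], "gripper": 0.8}
    - {"offset": [0, 0, 0], "rot": [0, 0, 0], "gripper": 0.8}
    - {"offset": [0, 0, 0], "rot": [0, 0, 0], "gripper": 0.8}

```text
time: 17.55
position: [0.5738, 0.2078, 0.1063]
tool_rot: [2.221, 2.222, -0.0]
ft_force: [-0.1, 0.2, -0.4]
grip_width: 0.683
```

Call:
carry_out:
  rows:
    - {"offset": [0, 0, 0.005], "rot": [0, 0, 0], "gripper": 0.8}
    - {"offset": [0, 0, 0.005], "rot": [0, 0, 0], "gripper": 0.8}
    - {"offset": [0, 0, 0.003], "rot": [0, 0, 0], "gripper": 0.8}
    - {"offset": [0, 0, 0], "rot": [0, 0, 0], "gripper": 0.8}
    - {"offset": [0, 0, 0], "rot": [0, 0, 0], "gripper": 0.8}

```text
time: 18.18
position: [0.5739, 0.2079, 0.0934]
tool_rot: [2.22, 2.222, 0.0]
ft_force: [0.4, -0.8, -0.3]
grip_width: 0.799
```

```bash
python3 -c "
from h import *
s=ctrl.get_state();print(s['grip_width'],s['ft_force'],s['position'])
d=get('scene');P=s['position']
im=cv2.resize(d['img'][205:257,360:412,::-1],None,fx=11,fy=11,interpolation=2)
k=11
for o,c in((-.008,(255,0,0)),(.004,(0,255,0)),(.012,(255,255,255))):
  for sg in(1,-1):
   for w in (0,.01):
    for dy in (-.0095,.0095):
      p=(proj(d,P+np.array([sg*(s['grip_width']*.0435+w),dy,o]))-[360,205]+.5)*k
      cv2.circle(im,tuple(int(a) for a in p),3,c,-1)
cv2.imwrite('pics/s10.png',im)
d=get('wrist');cv2.imwrite('pics/w10.png',cv2.resize(d['img'][170:310,220:420,::-1],None,fx=4,fy=4,interpolation=2))
"
```

```text
0.7987962412250791 [ 0.40020421 -0.75187317 -0.25018432] [0.57386821 0.20788302 0.09339242]
```

View pics/s10.png

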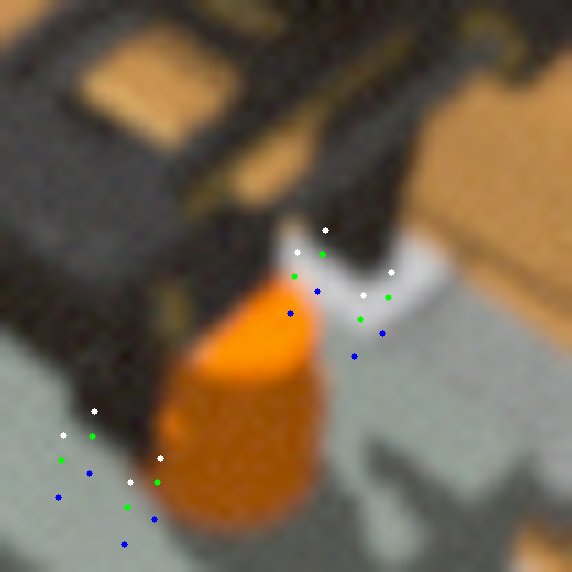

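View pics/w10.png

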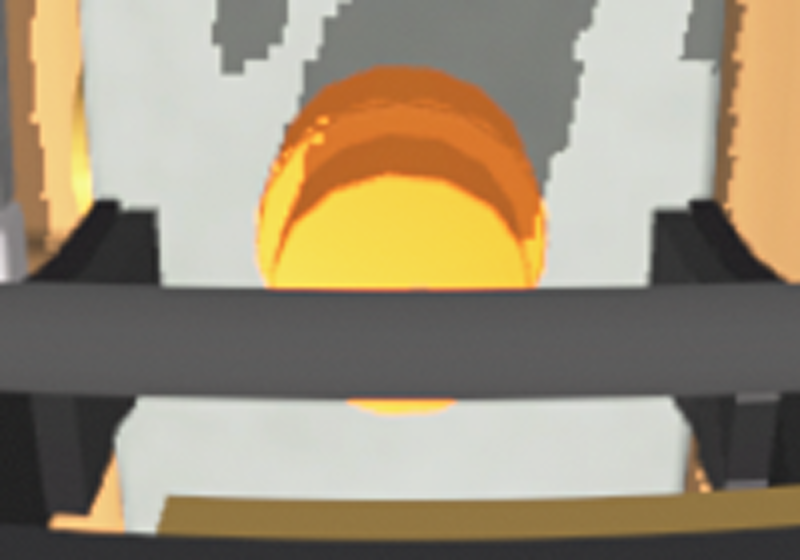

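The tips still appear at about TCP + 13 mm, now z ≈ 0.106. The cap top is fully visible between the jaws, untouched. Going 8 mm lower and closing.

Call:
carry_out:
  rows:
    - {"offset": [0, 0, 0.004], "rot": [0, 0, 0], "gripper": 0.8}
    - {"offset": [0, 0, 0.004], "rot": [0, 0, 0], "gripper": 0.8}
    - {"offset": [0, 0, 0], "rot": [0, 0, 0], "gripper": 0.5}
    - {"offset": [0, 0, 0], "rot": [0, 0, 0], "gripper": 0.25}
    - {"offset": [0, 0, 0], "rot": [0, 0, 0], "gripper": 0.25}
    - {"offset": [0, 0, 0], "rot": [0, 0, 0], "gripper": 0.25}
    - {"offset": [0, 0, 0], "rot": [0, 0, 0], "gripper": 0.25}
    - {"offset": [0, 0, 0], "rot": [0, 0, 0], "gripper": 0.25}
    - {"offset": [0, 0, 0], "rot": [0, 0, 0], "gripper": 0.25}
  grip_force: 30

```text
time: 19.4
position: [0.5739, 0.2078, 0.0854]
tool_rot: [2.22, 2.222, 0.0]
ft_force: [-1.2, -0.3, 1.2]
grip_width: 0.405
```

```bash
python3 -c "
from h import *
s=ctrl.get_state();print(s['grip_width']*87,s['ft_force'],s['torque'])
plan([.574,.2075,.085],0)
d=get('wrist');cv2.imwrite('pics/w11.png',cv2.resize(d['img'][170:310,220:420,::-1],None,fx=4,fy=4,interpolation=2))
"
```

```text
35.27627410803734 [-1.20924156 -0.25242273  1.21585417] [-0.03145406 -0.13781035 -0.04103879]
pos [0.5739 0.2078 0.0854] xdir [-0.001  1.    -0.   ] ydir [1.    0.001 0.   ] z [ 2.e-04 -1.e-04 -1.e+00] j [ 0.232  0.434 -0.777  1.678  0.327  1.164 -0.629] t 19.4
shift tool [-0.0003  0.0001  0.0004]
rot tool deg [0.01 0.01 0.04]
shift in new frame [-0.0003  0.0001  0.0004]
```

View pics/w11.png

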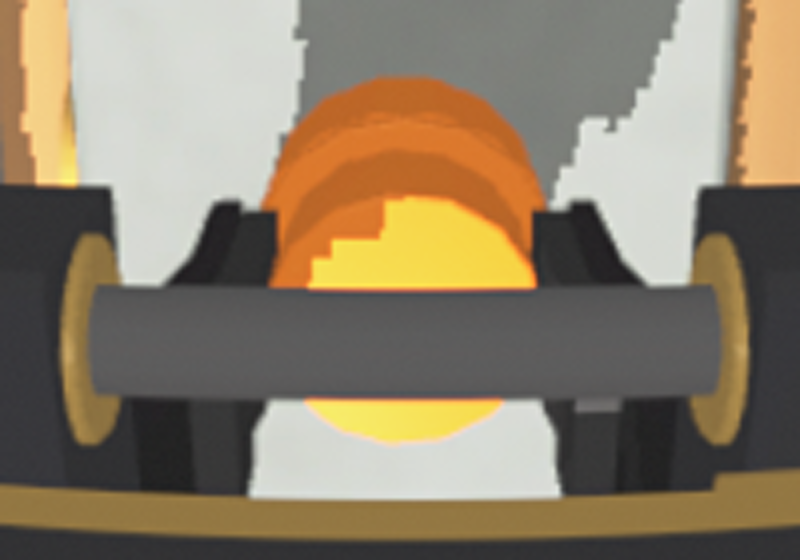

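Opening reads 35.3 mm, matching the 36 mm grip, and the view shows the jaws on both sides of the cap. First try counter-clockwise from above (tool −z) in small turns, watching the moment.

Call:
carry_out:
  rows:
    - {"offset": [0, 0, 0], "rot": [0, 0, -5], "gripper": 0.25}
    - {"offset": [0, 0, 0], "rot": [0, 0, -5], "gripper": 0.25}
    - {"offset": [0, 0, 0], "rot": [0, 0, 0], "gripper": 0.25}

```text
time: 19.82
position: [0.5739, 0.2078, 0.0854]
tool_rot: [2.02, 2.406, 0.0]
ft_force: [1.0, 0.1, 1.3]
grip_width: 0.409
```

```bash
python3 -c "
from h import *
s=ctrl.get_state();print(s['ft_force'],s['torque']);plan([.574,.2075,.085],0)"
```

```text
[1.03439572 0.0891436  1.28058724] [-0.02152628 -0.12526165  0.00289417]
pos [0.5739 0.2078 0.0854] xdir [-0.173  0.985  0.   ] ydir [0.985 0.173 0.   ] z [ 2.e-04  1.e-04 -1.e+00] j [ 0.256  0.445 -0.809  1.678  0.345  1.169 -0.468] t 19.825
shift tool [-0.0003  0.      0.0004]
rot tool deg [ 0.01 -0.01  9.99]
shift in new frame [-0.0003  0.0001  0.0004]
```

Call:
carry_out:
  rows:
    - {"offset": [0, 0, 0], "rot": [0, 0, -5], "gripper": 0.25}
    - {"offset": [0, 0, 0], "rot": [0, 0, -5], "gripper": 0.25}
    - {"offset": [0, 0, 0], "rot": [0, 0, -5], "gripper": 0.25}

```text
time: 20.2
position: [0.574, 0.2078, 0.0854]
tool_rot: [1.686, 2.651, 0.0]
ft_force: [-0.0, -0.8, 0.9]
grip_width: 0.404
```

```bash
python3 -c "
from h import *
s=ctrl.get_state();print(s['ft_force'],s['torque']);plan([.574,.2075,.085],0)
d=get('wrist');cv2.imwrite('pics/w12.png',cv2.resize(d['img'][170:310,220:420,::-1],None,fx=4,fy=4,interpolation=2))"
```

```text
[-0.00717914 -0.83186296  0.88111452] [-0.01948255 -0.22121973 -0.02184542]
pos [0.574  0.2078 0.0854] xdir [-0.424  0.906 -0.   ] ydir [0.906 0.424 0.   ] z [ 4.e-04 -1.e-04 -1.e+00] j [ 0.29   0.462 -0.858  1.676  0.374  1.177 -0.225] t 20.2
shift tool [-0.0003 -0.0001  0.0004]
rot tool deg [2.000e-02 1.000e-02 2.509e+01]
shift in new frame [-0.0003  0.      0.0004]
```

View pics/w12.png

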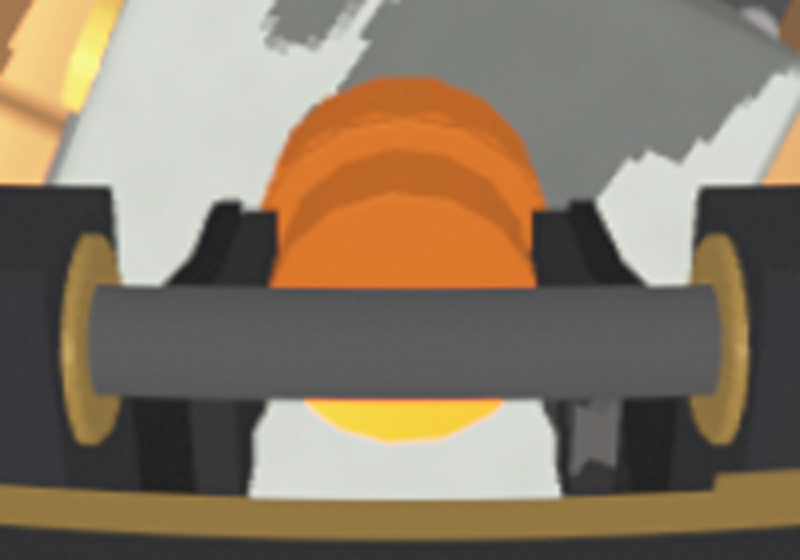

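At 25° the moment is only 0.02 N·m, so there is no stop this way (the wrong way would stop within 16°). Continuing to 78°.

Call:
carry_out:
  rows:
    - {"offset": [0, 0, 0], "rot": [0, 0, -8], "gripper": 0.25}
    - {"offset": [0, 0, 0], "rot": [0, 0, -8], "gripper": 0.25}
    - {"offset": [0, 0, 0], "rot": [0, 0, -8], "gripper": 0.25}
    - {"offset": [0, 0, 0], "rot": [0, 0, -8], "gripper": 0.25}
    - {"offset": [0, 0, 0], "rot": [0, 0, -8], "gripper": 0.25}
    - {"offset": [0, 0, 0], "rot": [0, 0, -8], "gripper": 0.25}
    - {"offset": [0, 0, 0], "rot": [0, 0, -5], "gripper": 0.25}
    - {"offset": [0, 0, 0], "rot": [0, 0, 0], "gripper": 0.25}

```text
time: 21.25
position: [0.5739, 0.2079, 0.0854]
tool_rot: [-0.332, -3.124, -0.0]
ft_force: [-0.7, -0.1, 1.8]
grip_width: 0.403
```

```bash
python3 -c "
from h import *
s=ctrl.get_state();print(s['ft_force'],s['torque'],s['grip_width']);plan([.574,.2075,.085],0)
d=get('wrist');cv2.imwrite('pics/w13.png',cv2.resize(d['img'][170:310,220:420,::-1],None,fx=4,fy=4,interpolation=2))
d=get('scene');cv2.imwrite('pics/s13.png',cv2.resize(d['img'][190:270,340:440,::-1],None,fx=7,fy=7,interpolation=2))"
```

```text
[-0.68899351 -0.07178577  1.83498635] [ 0.06694667 -0.09607996  0.06456059] 0.40301685860880126
pos [0.5739 0.2079 0.0854] xdir [-0.978  0.21   0.   ] ydir [0.21  0.978 0.   ] z [ 0.e+00  3.e-04 -1.e+00] j [ 0.409  0.541 -1.039  1.673  0.492  1.216  0.615] t 21.25
shift tool [-0.0002 -0.0004  0.0004]
rot tool deg [ 1.000e-02 -1.000e-02  7.788e+01]
shift in new frame [-0.0004  0.0001  0.0004]
```

View pics/w13.png

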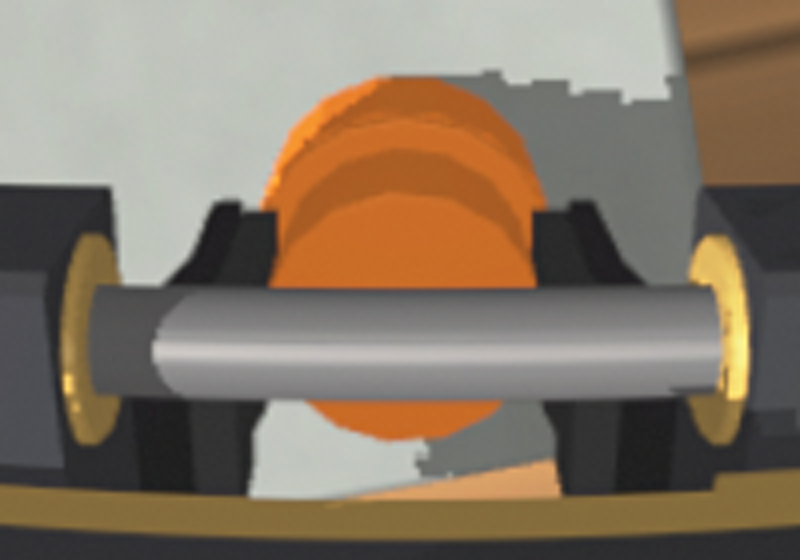

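View pics/s13.png

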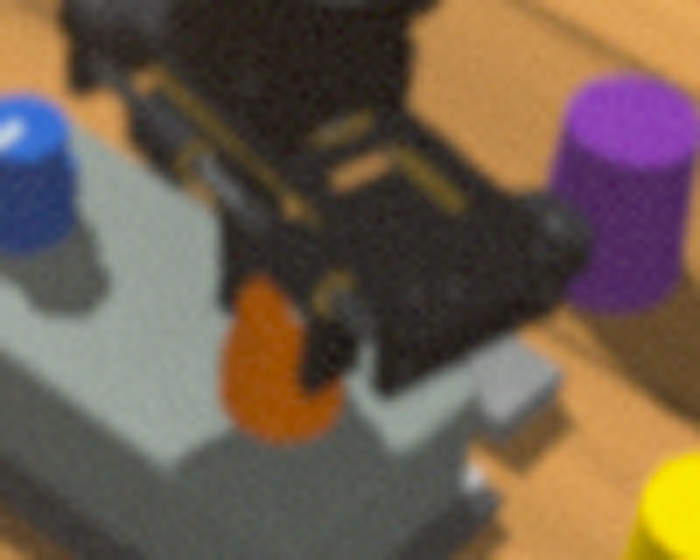

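In the wrist view, the strip of cap top that would show the mark at (400,420) had it stayed along +x is clean, so the cap turned with the jaws. Now lift gently.

Call:
carry_out:
  rows:
    - {"offset": [0, 0, -0.002], "rot": [0, 0, 0], "gripper": 0.25}
    - {"offset": [0, 0, -0.003], "rot": [0, 0, 0], "gripper": 0.25}
    - {"offset": [0, 0, 0], "rot": [0, 0, 0], "gripper": 0.25}

```text
time: 21.72
position: [0.5738, 0.2078, 0.0904]
tool_rot: [0.328, 3.124, -0.0]
ft_force: [-0.3, -0.4, -1.2]
grip_width: 0.401
```

5 mm up with only the cap's own weight (−1.2 N), so it's free. Lifting on.

Call:
carry_out:
  rows:
    - {"offset": [0, 0, -0.006], "rot": [0, 0, 0], "gripper": 0.25}
    - {"offset": [0, 0, -0.01], "rot": [0, 0, 0], "gripper": 0.25}
    - {"offset": [0, 0, -0.015], "rot": [0, 0, 0], "gripper": 0.25}
    - {"offset": [0, 0, -0.02], "rot": [0, 0, 0], "gripper": 0.25}
    - {"offset": [0, 0, -0.02], "rot": [0, 0, 0], "gripper": 0.25}
    - {"offset": [0, 0, -0.02], "rot": [0, 0, 0], "gripper": 0.25}
    - {"offset": [0, 0, -0.02], "rot": [0, 0, 0], "gripper": 0.25}
    - {"offset": [0, 0, -0.012], "rot": [0, 0, 0], "gripper": 0.25}
    - {"offset": [0, 0, -0.005], "rot": [0, 0, 0], "gripper": 0.25}
    - {"offset": [0, 0, 0], "rot": [0, 0, 0], "gripper": 0.25}

```text
time: 22.98
position: [0.5737, 0.2078, 0.2182]
tool_rot: [-0.327, -3.124, 0.0]
ft_force: [0.9, 0.2, -1.9]
grip_width: 0.407
```

Call:
carry_out:
  rows:
    - {"offset": [0, 0, 0], "rot": [0, 0, 0], "gripper": 0.25}
    - {"offset": [0, 0, 0], "rot": [0, 0, 0], "gripper": 0.25}
    - {"offset": [0, 0, 0], "rot": [0, 0, 0], "gripper": 0.25}
    - {"offset": [0, 0, 0], "rot": [0, 0, 0], "gripper": 0.25}

```text
time: 23.48
position: [0.5737, 0.2078, 0.2182]
tool_rot: [-0.327, -3.124, 0.0]
ft_force: [0.0, 0.4, -1.6]
grip_width: 0.407
```

```bash
python3 -c "
from h import *
s=ctrl.get_state();print(s['position'],s['qd'].round(3),s['ft_force'],s['grip_width'])
d=get('scene');cv2.imwrite('pics/s14.png',cv2.resize(d['img'][130:280,240:440,::-1],None,fx=4,fy=4,interpolation=2))
d=get('top');cv2.imwrite('pics/t14.png',cv2.resize(d['img'][140:225,210:410,::-1],None,fx=4,fy=4,interpolation=2))"
```

```text
[0.57371599 0.20780469 0.21817687] [-0.001 -0.003 -0.001 -0.    -0.002  0.001 -0.   ] [ 0.03164886  0.36765587 -1.59770462] 0.40686365622120846
```

View pics/s14.png

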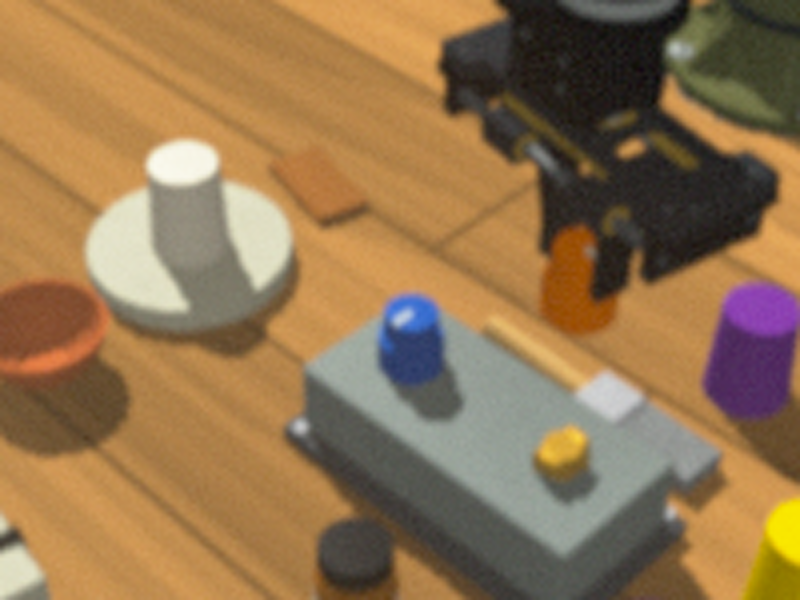

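View pics/t14.png

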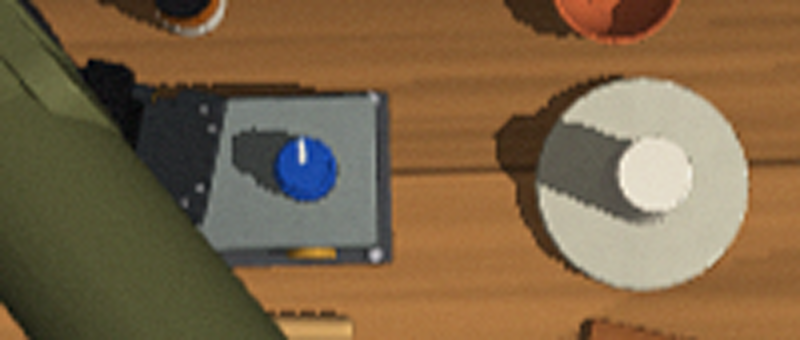

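Scene: the cap is upright in the jaws at (580,285) with a bare port at (562,455). The cup stands on the bat and the blue mark still points as it did at the start. The underside is at about 0.07 + 0.133 = 0.203 m. Handing in.

```bash
python3 -c "
from bench import workorder
print(workorder.close_job())"
```

```text
the job is handed in; nothing more can be done
None
```

I set the cup rim-down on the plaster bat, took the orange cap off, and handed the job in at 23.6 s with the cap held in the gripper. The hand-in gives no verdict.

- **Cup:** by the arm's reading at release it stood about 2 mm from the bat's centre. It touched down with only a few newtons, and the last pictures show it upright.
- **Cap:** counter-clockwise, seen from above, was the opening direction (right-hand thread). It turned 78° with almost no resistance and came straight up. It was held still and upright with its underside at about 0.20 m, about 13 cm above the manifold top, and the gripper opening read about 35 mm on the 36 mm grip.
- **Everything else:** the blue cap's mark looks unmoved, and so do the bystanders in the last views. I checked these by eye, not by measuring.
- **What disagreed:** the fingertips appeared about 12 mm behind the reported TCP, not 8 mm ahead as the text says. Because of this, my first close on the cap shut above it without touching it. I opened, went 21 mm lower in all and gripped it properly.

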